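# Stand the toppled glue bottle back up in the deep caddy

### The job

The glue bottle in the plywood caddy has toppled over and lies on the floor of the wide bay. Keep it in the caddy: gently tip it up by its cap end until it leans propped against the end wall, let go of it, then take a fresh hold near the cap and stand it upright on its foot in that bay. Leave it standing there and do not disturb the other things.

Things in the scene. Friction and masses are not known exactly. Their poses are not given: they have to be found in the camera images.
- bottle: slim closed white plastic bottle, 0.2 to 0.37 kg, 182 mm long: square body 50 x 50 mm up to 130 mm, round tapered shoulder to 148 mm, grey round cap. Origin at the centre of its foot; z runs from foot to cap, x and y square to the flat sides. It starts lying on a flat side on the floor of the caddy's wide bay, cap towards the caddy's +y end (within 6 degrees), its axis 34 mm above the bench
- bottle_cap (a point): centre of the bottle's round cap, 34 mm in diameter and 34 mm tall, on the bottle's axis 165 mm from the foot
- caddy: open-topped plywood box fixed to the bench, 283 (x) x 253 (y) mm outside, boards 9 mm thick. Origin under its centre at bench height, z up. The two end boards, at the +y and -y ends, rise 165 mm above the bench; the sides and a divider parallel to them rise 110 mm. A wooden cleat 140 mm long stands 20 mm out of each end board, 114 to 136 mm above the bench
- bay_floor (a point): centre of the wide bay's floor, 9 mm above the bench, at x = 42.5 mm in the caddy. The wide bay is x -47.5 to +132.5 mm, y -117.5 to +117.5 mm inside; the narrow bay beyond the divider is x -132.5 to -56.5 mm
- end_wall (a point): inner face of the +y end board at its top edge, 165 mm above the bench, middle of the wide bay: the wall the cap points at and can be propped on. Plastic on plywood has friction about 0.5 to 0.7: the bottle stays propped when it stands at 45 degrees or steeper
- tin: round metal polish tin, 62 mm in diameter, 42 mm high, upright in the caddy's narrow bay; origin at the centre of its underside; bystander
- jar: round clear screw jar with a dark lid, 56 mm in diameter, 70 mm high, upright in the caddy's narrow bay; origin at the centre of its underside; bystander
- hammer: hammer lying on the bench to the robot's right of the caddy, handle towards its own -x; bystander
- brush: flat brush lying on the bench to the robot's left of the caddy, handle towards its own -x; bystander
There are look-alikes about, which are no part of the job. Of the things like the bottle, leave any that is purple or yellow; of the rest the smaller one is meant.

How it is judged:
On the way, in this order (a step that is already met when the one before it is completed fails the run):
1. the bottle is propped in the wide bay against an end board (middle of the cap within 32 mm of the board's face or over it), foot down and leaning 15 to 60 degrees from the vertical, let go and still (angle between bottle's own z axis and vertical between 0.26 and 1.05 rad and contact force between the fingers and bottle below 0.1 N and linear speed of bottle below 0.03 m/s and angular speed of bottle below 0.2 rad/s and z of bottle in the frame of caddy below 0.045 m and (y of bottle_cap in the frame of caddy above 0.085 m or y of bottle_cap in the frame of caddy below -0.085 m) and x of bottle in the frame of caddy between -0.035 and 0.12 m and y of bottle in the frame of caddy between -0.11 and 0.11 m), for 0.3 s.
2. the bottle is taken again near its cap (grasp within 60 mm of the middle of the cap) (distance between the grasp point and bottle_cap below 0.06 m and contact force between the fingers and bottle above 3 N), for 0.1 s.
At the end, for the whole second after the job is handed in: The bottle stands by itself, cap up, within 0.08 rad of vertical, its foot flat on the floor of the caddy's wide bay (foot within 5 mm of the floor height), released and at rest (angle between bottle's own z axis and vertical below 0.08 rad and z of bottle in the frame of caddy between 0.005 and 0.014 m and linear speed of bottle below 0.02 m/s and angular speed of bottle below 0.1 rad/s and x of bottle in the frame of caddy between -0.035 and 0.12 m and y of bottle in the frame of caddy between -0.11 and 0.11 m); the robot touches nothing.
It fails at once if the bottle is lifted out: its foot rises above the caddy's side boards (110 mm above the bench) (z of bottle in the frame of caddy above 0.11 m).
It fails at once if the bottle is dropped or flung: it moves faster than 0.8 m/s (linear speed of bottle above 0.8 m/s).
It fails at once if the tin, jar, hammer or brush is moved by more than 30 mm (distance of any of tin, jar, hammer, brush from where it was at the start of the episode above 0.03 m).
It also fails if it takes over 45 s, if anything falls off the work surface, if the arm or the gripper's body presses on something with over 40 N, if the wrist force passes 120 N, or if a joint passes its speed limit or range.

### The arm

A 6-joint arm with a two-finger parallel gripper is mounted at the origin on the work surface. World frame = base frame: x ahead of the robot, y to its left, z up, the work surface at z = 0. Lengths are in m, angles in rad, forces in N, time in s.
With the tool pointing down it reaches from about 0.275 to 1 m from the base axis. Payload 8.4 kg.
Tool frame: the origin (TCP) lies at the very end of the fingers, on their centre line; the grasp point (between the pads) lies 19 mm behind it; x points along the fingers, z is the direction in which the jaws open and shut, and the axes are right-handed (so a half turn about x gives the same grasp; the last joint's range is limited). The gripper opens to 85 mm and grips with 20 to 120 N. Pads are 22 mm wide; open, the fingers measure 114 mm over their backs; the gripper's body (76 mm by 85 mm) begins 54 mm behind the grasp point. The pads swing forward as they close: fully open they stand 13 mm farther back than shut.
Start: joints at [-1.148, 0.353, 1.633, -0, 1.155, -0.002], TCP at [0.258, -0.569, 0.196] pointing down, gripper open.
Joint ranges: [-2.63, 2.63], [-0.92, 2.1], [0.06, 2.66], [-1.3, 4.44], [0, 2.69], [-3.02, 3.02]. Speed limits (rad/s): [2.22, 2.22, 2.79, 3.14, 3.14, 3.14].

### API

Orientations are given as a unit quaternion [x, y, z, w].
In Python, from bench import manip gives the robot as it stands.
- The arm moves only by the shell command python3 -m crank 'ROWS' [OPENING] [FORCE]. ROWS is JSON, a list of rows, each an object of numbers: "tx", "ty", "tz": the shift along the tool's x, y, z in cm; "yaw": the turn about the tool's x in rad. A call has 1 to 5 rows; each row is the pose to reach, as a shift and turn from the pose commanded when the call began, along the tool's axes at that moment; what a row does not reach only later rows make up. A row lasts 1/10 s, in which the tool goes at most 50 mm and 8.59 degrees, less where a joint would pass 70% of its speed; a pose out of reach is approached as far as the arm can. A call with a gripper value outside its range is refused whole. OPENING is the closure in counts, from 0 (fully open) to 255 (shut), set as the call begins (- or left out, the last holds). The fingers move at their own pace and stop on an object; FORCE is the grip in N (left out, the last holds). Time passes only in rows, so rows that repeat a pose let the fingers close. It gives the time, the measured TCP pose, the force and the opening at its end, in the units of the state.
- manip.observe(): the state, without advancing time (a new reading comes with each control period).
- manip.camera(name): name is "scene" or "top" or "wrist"; returns a dict with "image" (420x560x3 uint8, blue, green, red), "fx", "fy", "cx", "cy" (pixels), "cam_to_world" (4x4, takes a point from camera to world coordinates). Camera axes: x right, y down, z forward; pixel columns grow to the right and rows downward; lengths in m; the calibration is good to about 2 mm. A picture is of the moment at which its call begins. There is no depth.
- manip.job_done(): hands the job in, once; it reports no verdict.
The state is a dict: "time": time; "joint_pos": joint angles; "dq": joint speeds; "tau": joint torques, N m; "eef_pos": TCP position; "orientation": TCP orientation; "contact_force": force on the tool from outside, world axes, zero at the start; "torque": the same for the moment, N m; "opening": opening from 0.0 (shut) to 1.0 (fully open).
Only numpy, scipy, OpenCV 4.12 (cv2) and the standard library are available. Lean on these libraries where they do the work, as an engineer would, in place of code of your own. Each camera call takes 0.05 s, during which the arm holds its last target.

## Working session

There is one attempt and no reset: what is moved stays moved. The work goes in short steps, Python scripts to look and compute and a shell command to move; the robot and the scene stay as the last step left them, time stands still between calls to the robot, and variables do not carry over. Pictures are saved under pics/ and viewed, and the job is handed in when it is done.

```bash
mkdir -p pics; ls
python3 - <<'E'
from bench import manip
import cv2
s=manip.observe()
for k,v in s.items(): print(k,v)
for n in("scene","top","wrist"):
    c=manip.camera(n); cv2.imwrite(f"pics/a_{n}.png",c["image"]); print(n,c["fx"],c["fy"],c["cx"],c["cy"],c["cam_to_world"])
E
```

```text
pics
time 0.0
joint_pos [-1.14840266e+00  3.53669136e-01  1.63415094e+00  1.24985813e-05
  1.15521423e+00 -2.40905833e-03]
dq [ 0.00121663  0.00035237  0.00115014  0.00082257  0.00055265 -0.00055172]
tau [ 4.83591175e-04 -6.05254626e+01 -3.42071271e+01  9.51342327e-05
  9.63197846e-03  1.22656675e-05]
eef_pos [ 0.25736427 -0.56895517  0.19534143]
orientation [ 0.38364196  0.59459201 -0.38308045  0.59374116]
contact_force [ 0.08196876 -0.84447619  0.1720741 ]
torque [ 0.0437922  -0.0339329   0.00050279]
opening 0.9979549963135287
scene 391.32130940363237 391.32130940363237 277.96423306376056 215.92193843162005 [[-0.60701538  0.61720578 -0.50058901  1.10769098]
 [ 0.79449531  0.45738452 -0.39947041  0.51312971]
 [-0.01759378 -0.6402003  -0.76800653  1.09180328]
 [ 0.          0.          0.          1.        ]]
top 387.09216767382316 387.09216767382316 279.83374156505937 212.23970424379436 [[-0.01804018 -0.99218591  0.12345713  0.33730676]
 [-0.99980976  0.01698577 -0.00958802 -0.00573849]
 [ 0.00741608 -0.12360662 -0.99230359  1.14821174]
 [ 0.          0.          0.          1.        ]]
wrist 320.6964548728719 320.6964548728719 281.6288550025494 209.05453616021043 [[ 0.41290222 -0.86534953 -0.28404567  0.3298329 ]
 [-0.91077363 -0.39291539 -0.12692083 -0.53606989]
 [-0.00177503  0.3111072  -0.95037317  0.37238616]
 [ 0.          0.          0.          1.        ]]
```

View pics/a_top.png

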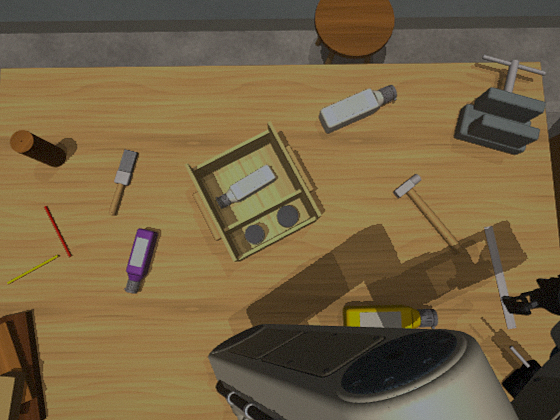

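View pics/a_scene.png

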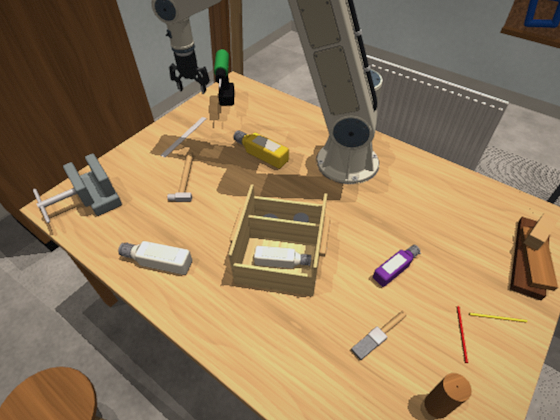

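View pics/a_wrist.png

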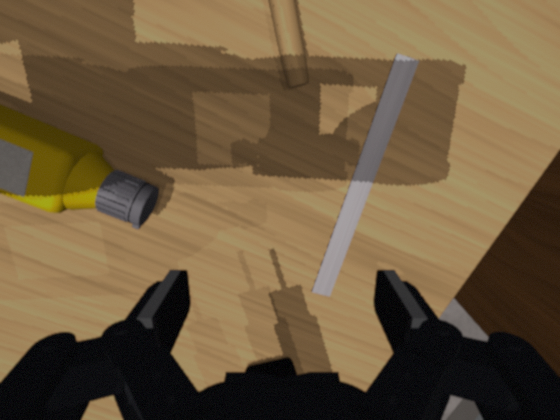

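Run:
```python
import cv2
a=cv2.imread("pics/a_top.png")[110:275,170:335]
cv2.imwrite("pics/a_crop.png",cv2.resize(a,(594,594),interpolation=cv2.INTER_CUBIC))
a=cv2.imread("pics/a_scene.png")[180:300,220:340]
cv2.imwrite("pics/a_crop2.png",cv2.resize(a,(600,600),interpolation=cv2.INTER_CUBIC))
```

```text
(no output)
```

View pics/a_crop.png

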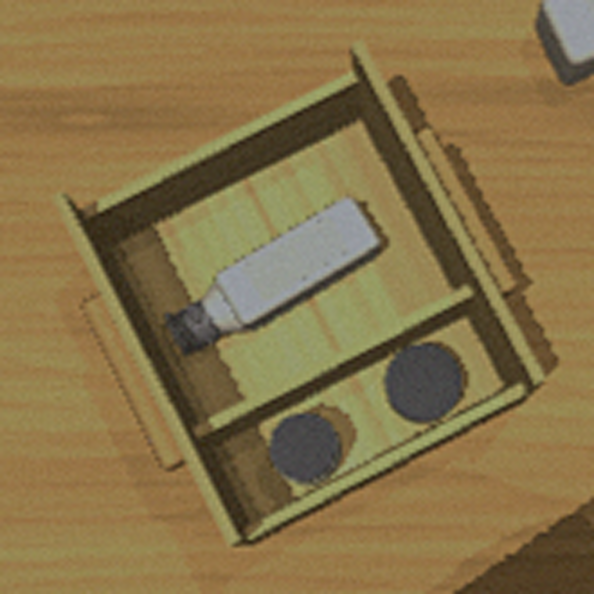

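View pics/a_crop2.png

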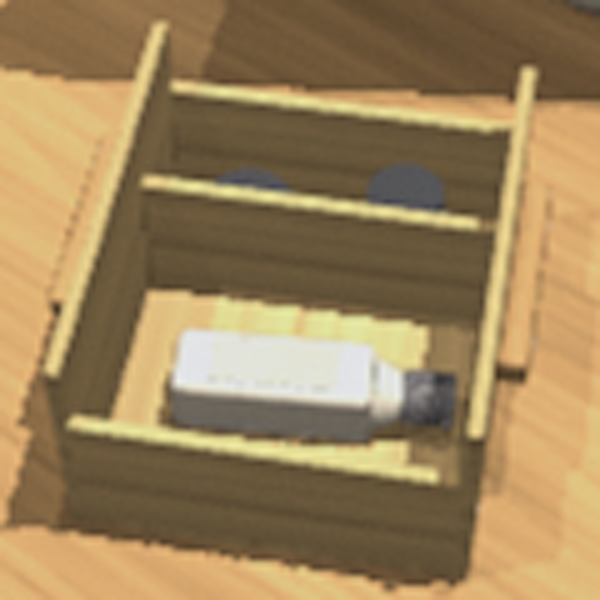

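Top-view candidates: white bottle in the caddy (245,185), larger white one on the bench (357,108), purple (140,260), yellow (390,317). The one meant is the smaller white one in the caddy (245,185), confirmed in the crop: it lies in the wide bay with its grey cap at about (222,200).

```bash
cat > h.py <<'E'
import numpy as np
from bench import manip
TOP=dict(f=387.09216767382316,c=(279.83374156505937,212.23970424379436),T=np.array([[-0.01804018,-0.99218591,0.12345713,0.33730676],[-0.99980976,0.01698577,-0.00958802,-0.00573849],[0.00741608,-0.12360662,-0.99230359,1.14821174],[0,0,0,1]]))
SC=dict(f=391.32130940363237,c=(277.96423306376056,215.92193843162005),T=np.array([[-0.60701538,0.61720578,-0.50058901,1.10769098],[0.79449531,0.45738452,-0.39947041,0.51312971],[-0.01759378,-0.6402003,-0.76800653,1.09180328],[0,0,0,1]]))
def ray(cam,u,v):
    d=cam['T'][:3,:3]@np.array([(u-cam['c'][0])/cam['f'],(v-cam['c'][1])/cam['f'],1]); return cam['T'][:3,3],d
def onz(cam,u,v,z):
    o,d=ray(cam,u,v); return o+d*(z-o[2])/d[2]
def proj(cam,p):
    q=cam['T'][:3,:3].T@(np.array(p)-cam['T'][:3,3]); return cam['c'][0]+cam['f']*q[0]/q[2],cam['c'][1]+cam['f']*q[1]/q[2]
E
python3 - <<'E'
from h import *
np.set_printoptions(precision=4,suppress=True)
t=lambda u,v,z:onz(TOP,170+u/3.6-.36,110+v/3.6-.36,z)
s=lambda u,v,z:onz(SC,220+u/5-.4,180+v/5-.4,z)
A,B,C,D=[t(*p,.165) for p in((63,195),(236,545),(360,43),(543,383))]
print(A,B,C,D, np.linalg.norm(A-B),np.linalg.norm(C-D),np.linalg.norm(A-C),np.linalg.norm(B-D))
for p in (A-B,C-D,): print(np.degrees(np.arctan2(p[1],p[0])))
for p in (A-C,B-D,): print(np.degrees(np.arctan2(-p[0],p[1])))
print("ctr",(A+B+C+D)/4)
S=[s(*p,.165) for p in((533,70),(485,437),(155,22),(48,375))]
print("scene",S,sum(S)/4)
print("foot",t(350,198,.059),t(383,243,.059),"cap top",t(190,328,.045))
print("sh",t(220,268,.059),t(250,330,.059))
print("capscene",s(432,398,.040))
E
```

```text
[0.5904 0.223  0.165 ] [0.3378 0.0994 0.165 ] [0.7009 0.0073 0.165 ] [ 0.4481 -0.119   0.165 ] 0.2812719528549727 0.282592030573832 0.24238429023707192 0.2446848566585532
26.079960021149663
26.55051519128884
27.112688094598795
26.796061668973884
ctr [0.5193 0.0527 0.165 ]
scene [array([0.3363, 0.0992, 0.165 ]), array([0.5864, 0.2293, 0.165 ]), array([ 0.4482, -0.1255,  0.165 ]), array([0.7009, 0.0064, 0.165 ])] [0.5179 0.0524 0.165 ]
foot [0.6115 0.0186 0.059 ] [ 0.5744 -0.0072  0.059 ] cap top [0.5107 0.1483 0.045 ]
sh [0.5563 0.1226 0.059 ] [0.5061 0.099  0.059 ]
capscene [0.5119 0.1476 0.04  ]
```

```bash
cat >> h.py <<'E'
from scipy.spatial.transform import Rotation as R
np.set_printoptions(precision=4,suppress=True)
YAW=np.radians(26.6); CO=np.array([.5186,.0526])
xc=np.array([np.cos(YAW),np.sin(YAW)]); yc=np.array([-xc[1],xc[0]])
def c2w(x,y,z): return np.r_[CO+xc*x+yc*y,z]
def w2c(p): d=np.array(p[:2])-CO; return np.array([d@xc,d@yc,p[2]])
def go(x,y,z,rel=0.0):
    "target TCP in caddy frame, jaw along caddy x turned by rel (rad)"
    s=manip.observe(); q=R.from_quat(s['orientation']).as_matrix()
    d=q.T@(c2w(x,y,z)-s['eef_pos'])*100
    j=np.r_[xc*np.cos(rel)+yc*np.sin(rel),0]
    out=[]
    for sg in(1,-1):
        v=q.T@(j*sg); out.append(np.arctan2(-v[1],v[2]))
    print("t",round(s['time'],2),"caddyTCP",w2c(s['eef_pos']),"F",s['contact_force'],"op",round(s['opening'],3),"j6",round(s['joint_pos'][5],3))
    print("axes tool y,z in caddy", [xc@q[:2,1],yc@q[:2,1]],[xc@q[:2,2],yc@q[:2,2]],"toolx",q[:,0])
    print("shift cm",d.round(2),"yaw",np.round(out,3))
E
python3 - <<'E'
from h import *
s=manip.observe();q=R.from_quat(s['orientation']).as_matrix()
print(q, "cam in tool",q.T@(np.array([0.3298329,-0.53606989,0.37238616])-s['eef_pos']))
print("bottle foot,cap caddy",w2c([.593,.0057,.059]),w2c([.5107,.1483,.045]))
go(.04,.02,.26,np.radians(3.4))
E
```

```text
[[-0.0004  0.9111  0.4121]
 [ 0.0009  0.4121 -0.9111]
 [-1.     -0.     -0.001 ]] cam in tool [-0.1768  0.0796 -0.0004]
bottle foot,cap caddy [ 0.0455 -0.0752  0.059 ] [0.0358 0.0891 0.045 ]
t 0.15 caddyTCP [-0.5119 -0.439   0.1955] F [ 0.4584 -0.5643 -0.5036] op 0.995 j6 -0.002
axes tool y,z in caddy [np.float64(0.9992213582009931), np.float64(-0.039454744790198455)] [np.float64(-0.03945474576131113), np.float64(-0.9992208582984974)] toolx [-0.0004  0.0009 -1.    ]
shift cm [ -6.4   53.34 -48.04] yaw [-1.67   1.472]
```

```bash
python3 -m crank '[{"tx":-5},{"tx":-8,"ty":3,"tz":-3,"yaw":0.14},{"tx":-8,"ty":6,"tz":-6,"yaw":0.28},{"tx":-8,"ty":9,"tz":-9,"yaw":0.42},{"tx":-8,"ty":12,"tz":-11,"yaw":0.5}]' 0 25; python3 -c "
from h import *
go(.04,.02,.26,np.radians(3.4))"
```

```text
t 0.15 caddyTCP [-0.5119 -0.439   0.1955] F [ 0.4584 -0.5643 -0.5036] op 0.995 j6 -0.002
axes tool y,z in caddy [np.float64(0.9992213582009931), np.float64(-0.039454744790198455)] [np.float64(-0.03945474576131113), np.float64(-0.9992208582984974)] toolx [-0.0004  0.0009 -1.    ]
shift cm [ -6.4   53.34 -48.04] yaw [-1.67   1.472]invalid input at $[0]: expected keys tx, ty, tz, yaw
```

All keys must be given in every row.

```bash
python3 -m crank '[{"tx":-5,"ty":0,"tz":0,"yaw":0},{"tx":-8,"ty":3,"tz":-3,"yaw":0.14},{"tx":-8,"ty":6,"tz":-6,"yaw":0.28},{"tx":-8,"ty":9,"tz":-9,"yaw":0.42},{"tx":-8,"ty":12,"tz":-11,"yaw":0.5}]' 0 25; python3 -c "
from h import *
go(.04,.02,.26,np.radians(3.4))"
```

```text
time: 0.65
eef_pos: [0.3214, -0.4176, 0.2762]
orientation: [0.52, 0.479, -0.52, 0.479]
contact_force: [0.4, 0.2, -0.9]
opening: 0.999
t 0.65 caddyTCP [-0.3868 -0.3322  0.2762] F [ 0.3824  0.2433 -0.879 ] op 0.999 j6 0.734
axes tool y,z in caddy [np.float64(0.8550149028974063), np.float64(-0.5186034242070963)] [np.float64(-0.5186034215863167), np.float64(-0.8550148650134043)] toolx [-0.      0.0003 -1.    ]
shift cm [  1.64  18.23 -52.25] yaw [-2.175  0.966]
```

```bash
python3 -m crank '[{"tx":0,"ty":1.5,"tz":-4,"yaw":0.14},{"tx":0,"ty":3,"tz":-8.5,"yaw":0.28},{"tx":0,"ty":4.5,"tz":-13,"yaw":0.42},{"tx":0,"ty":6,"tz":-17.5,"yaw":0.55},{"tx":0,"ty":7.5,"tz":-22,"yaw":0.65}]'; python3 -m crank '[{"tx":0,"ty":3,"tz":-4,"yaw":0.1},{"tx":0,"ty":6,"tz":-8,"yaw":0.2},{"tx":0,"ty":9,"tz":-10,"yaw":0.25},{"tx":0,"ty":12,"tz":-11,"yaw":0.3},{"tx":0,"ty":14,"tz":-12,"yaw":0.3}]'; python3 -c "
from h import *
go(.04,.02,.26,np.radians(3.4))"
```

```text
time: 1.15
eef_pos: [0.4114, -0.2085, 0.2761]
orientation: [0.646, 0.288, -0.646, 0.289]
contact_force: [0.7, 0.2, 1.1]
opening: 1.001
time: 1.65
eef_pos: [0.5974, -0.2131, 0.2754]
orientation: [-0.681, -0.191, 0.681, -0.19]
contact_force: [0.2, 0.5, -0.3]
opening: 0.997
t 1.65 caddyTCP [-0.0486 -0.2729  0.2754] F [ 0.1579  0.5082 -0.2592] op 0.997 j6 2.251
axes tool y,z in caddy [np.float64(0.08111392741778632), np.float64(-0.9967048122035312)] [np.float64(-0.9967047479030444), np.float64(-0.08111401095895567)] toolx [-0.0005 -0.     -1.    ]
shift cm [  1.54 -28.47 -11.2 ] yaw [-3.12   0.022]
```

```bash
python3 -m crank '[{"tx":0,"ty":-5,"tz":-2,"yaw":0.02},{"tx":0,"ty":-10,"tz":-4,"yaw":0.02},{"tx":0,"ty":-15,"tz":-6,"yaw":0.02},{"tx":0,"ty":-20,"tz":-8,"yaw":0.02},{"tx":0,"ty":-24,"tz":-10,"yaw":0.02}]'; python3 -m crank '[{"tx":0,"ty":-2,"tz":0,"yaw":0},{"tx":0,"ty":-3.5,"tz":0,"yaw":0},{"tx":0,"ty":-3.5,"tz":0,"yaw":0}]'
python3 - <<'E'
from h import *
import cv2
go(.043,.0,.10,np.radians(3.4))
for n in("top","wrist"): cv2.imwrite(f"pics/b_{n}.png",manip.camera(n)["image"])
E
```

```text
time: 2.15
eef_pos: [0.5564, 0.0357, 0.2759]
orientation: [-0.683, -0.184, 0.683, -0.184]
contact_force: [0.7, -0.2, 0.2]
opening: 1.002
time: 2.45
eef_pos: [0.539, 0.0653, 0.276]
orientation: [-0.682, -0.185, 0.683, -0.184]
contact_force: [-0.0, -0.5, -0.0]
opening: 0.996
t 2.45 caddyTCP [0.0239 0.0022 0.276 ] F [-0.0084 -0.5282 -0.048 ] op 0.996 j6 2.731
axes tool y,z in caddy [np.float64(0.06358278094411363), np.float64(-0.9979765114295533)] [np.float64(-0.9979764819435989), np.float64(-0.06358291138770715)] toolx [-0.0005  0.0001 -1.    ]
shift cm [17.6   0.35 -1.9 ] yaw [-3.137  0.004]
```

View pics/b_wrist.png

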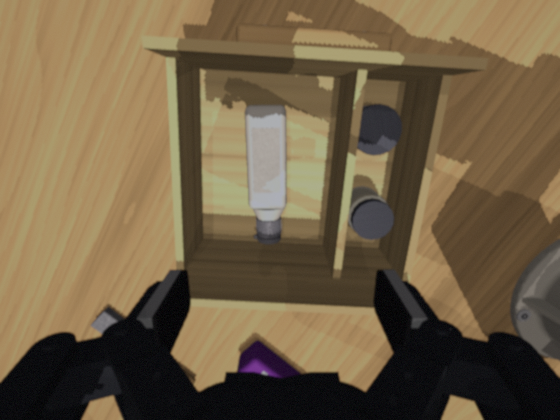

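Run:
```python
from h import *
c=manip.camera("wrist"); W=dict(f=c['fx'],c=(c['cx'],c['cy']),T=c['cam_to_world'])
for p in((246,108,.059),(285,106,.059),(250,209,.059),(287,208,.059),(268,230,.045)): print(w2c(onz(W,*p)))
# caddy end tops z=.165
for p in((180,303,.165),(408,309,.165),(145,40,.165),(485,64,.165)): print("ends",w2c(onz(W,*p)))
```

```text
[ 0.0703 -0.0719  0.059 ]
[ 0.0248 -0.077   0.059 ]
[0.0616 0.0524 0.059 ]
[0.0139 0.048  0.059 ]
[0.0372 0.0857 0.045 ]
ends [0.1225 0.1251 0.165 ]
ends [-0.1168  0.1173  0.165 ]
ends [ 0.1418 -0.121   0.165 ]
ends [-0.1363 -0.1207  0.165 ]
```

```bash
python3 -m crank '[{"tx":4,"ty":0.3,"tz":-1.8,"yaw":0.01},{"tx":8,"ty":0.3,"tz":-1.8,"yaw":0.01},{"tx":12,"ty":0.3,"tz":-1.8,"yaw":0.01},{"tx":16,"ty":0.3,"tz":-1.8,"yaw":0.01},{"tx":16,"ty":0.3,"tz":-1.8,"yaw":0.01}]'; python3 -c "
from h import *
go(.042,.0,.02,np.radians(4))"
```

```text
time: 3.1
eef_pos: [0.5534, 0.0689, 0.1112]
orientation: [-0.681, -0.18, 0.687, -0.18]
contact_force: [-0.0, -0.9, 0.5]
opening: 1.001
t 3.1 caddyTCP [ 0.0384 -0.001   0.1112] F [-0.008  -0.8677  0.5199] op 1.001 j6 2.748
axes tool y,z in caddy [np.float64(0.05034608536470342), np.float64(-0.9987263684979659)] [np.float64(-0.9986945455737402), np.float64(-0.050372511191834946)] toolx [-0.009  -0.0013 -1.    ]
shift cm [ 9.12 -0.05 -0.44] yaw [ 3.122 -0.019]
```

```bash
python3 -m crank '[{"tx":2.5,"ty":0,"tz":-0.3,"yaw":0},{"tx":5,"ty":0,"tz":-0.3,"yaw":0},{"tx":7.5,"ty":0,"tz":-0.3,"yaw":0},{"tx":8.8,"ty":0,"tz":-0.3,"yaw":0},{"tx":8.8,"ty":0,"tz":-0.3,"yaw":0}]'; python3 -c "
from h import *
go(.042,.0,.02,np.radians(4))"
```

```text
time: 3.6
eef_pos: [0.5595, 0.0716, 0.0279]
orientation: [-0.683, -0.18, 0.684, -0.18]
contact_force: [0.7, -0.3, 0.2]
opening: 0.997
t 3.6 caddyTCP [ 0.045  -0.0013  0.0279] F [ 0.745  -0.2947  0.1811] op 0.997 j6 2.751
axes tool y,z in caddy [np.float64(0.051275337737358956), np.float64(-0.998684448316975)] [np.float64(-0.9986836558236005), np.float64(-0.05127590531634133)] toolx [-0.0014 -0.0002 -1.    ]
shift cm [ 0.79 -0.15  0.3 ] yaw [ 3.123 -0.019]
```

Fingers are straddling the body. Close gently, then drag 3 cm towards −y.

```bash
python3 -m crank '[{"tx":0.3,"ty":0,"tz":0.2,"yaw":0},{"tx":0.3,"ty":0,"tz":0.2,"yaw":0},{"tx":0.3,"ty":0,"tz":0.2,"yaw":0},{"tx":0.3,"ty":0,"tz":0.2,"yaw":0},{"tx":0.3,"ty":0,"tz":0.2,"yaw":0}]' 255 20;python3 -m crank '[{"tx":0,"ty":0,"tz":0,"yaw":0},{"tx":0,"ty":0,"tz":0,"yaw":0},{"tx":0,"ty":0,"tz":0,"yaw":0}]'; python3 -c "
from h import *
go(.042,-.035,.024,0)"
```

```text
time: 4.1
eef_pos: [0.5581, 0.0713, 0.0256]
orientation: [0.684, 0.18, -0.683, 0.181]
contact_force: [0.1, 0.4, -0.4]
opening: 0.145
time: 4.4
eef_pos: [0.5578, 0.0712, 0.0251]
orientation: [-0.684, -0.181, 0.684, -0.181]
contact_force: [0.5, -0.8, 0.2]
opening: -0.0
t 4.4 caddyTCP [ 0.0434 -0.0009  0.0251] F [ 0.4554 -0.8339  0.1997] op -0.0 j6 2.75
axes tool y,z in caddy [np.float64(0.05205152199129167), np.float64(-0.99864440064019)] [np.float64(-0.9986444007015932), np.float64(-0.05205152201502496)] toolx [-0.  0. -1.]
shift cm [0.11 3.4  0.32] yaw [-3.09   0.052]
```

Run:
```python
from h import *
import cv2
for n in("top","scene","wrist"): cv2.imwrite(f"pics/c_{n}.png",manip.camera(n)["image"])
a=cv2.imread("pics/c_scene.png")[150:310,200:360]
cv2.imwrite("pics/c_crop2.png",cv2.resize(a,(600,600),interpolation=cv2.INTER_CUBIC))
```

```text
(no output)
```

View pics/c_wrist.png

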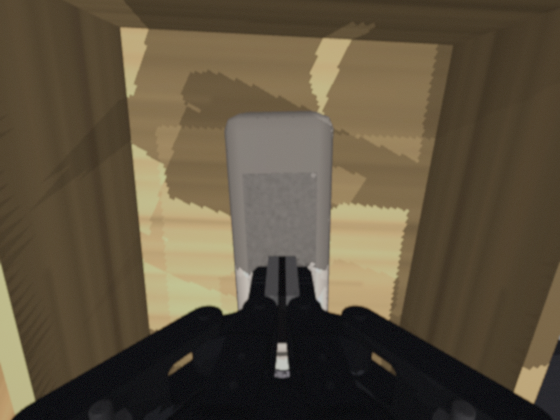

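View pics/c_crop2.png

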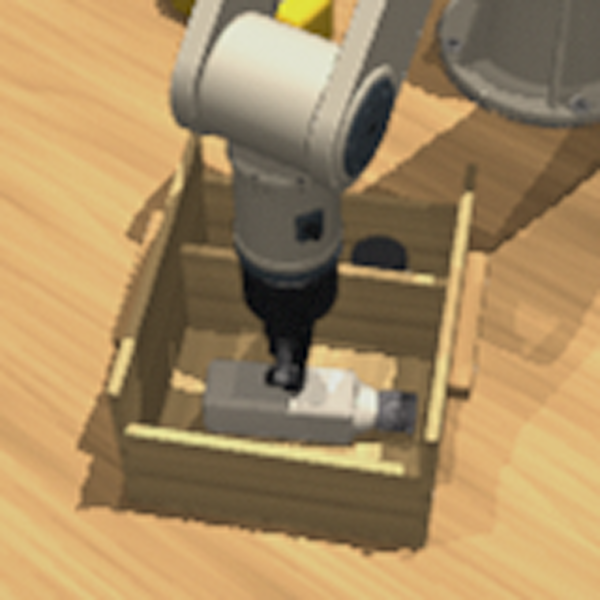

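Run:
```python
from h import *
s=manip.observe();print(s['eef_pos'],s['joint_pos'],s['contact_force'])
c=manip.camera("wrist"); W=dict(f=c['fx'],c=(c['cx'],c['cy']),T=c['cam_to_world'])
print(c['cam_to_world'])
for z in(.025,.04,.06,.08):
    p=np.r_[s['eef_pos'][:2],z]; print(z,"scene",proj(SC,p),"crop",(np.array(proj(SC,p))-[200,150])*3.75,"wrist",proj(W,p))
```

```text
[0.5578 0.0712 0.025 ] [0.1243 0.4765 1.896  0.     0.7692 2.7496] [ 0.1672  0.1835 -0.6088]
[[-0.8692 -0.4698 -0.154   0.5968]
 [-0.4944  0.8259  0.2711  0.0019]
 [-0.0002  0.3118 -0.9501  0.202 ]
 [ 0.      0.      0.      1.    ]]
0.025 scene (np.float64(278.4211282216556), np.float64(259.4620285010594)) crop [294.0792 410.4826] wrist (np.float64(281.1097228280213), np.float64(242.85789120656688))
0.04 scene (np.float64(278.3433190897865), np.float64(256.8768752422183)) crop [293.7874 400.7883] wrist (np.float64(281.06331971272493), np.float64(253.94796241889512))
0.06 scene (np.float64(278.2373323006842), np.float64(253.3555392928219)) crop [293.39   387.5833] wrist (np.float64(280.9885655007456), np.float64(271.8137787326847))
0.08 scene (np.float64(278.1286960038904), np.float64(249.74617532822268)) crop [292.9826 374.0482] wrist (np.float64(280.89361876770437), np.float64(294.5054886336392))
```

View pics/c_top.png

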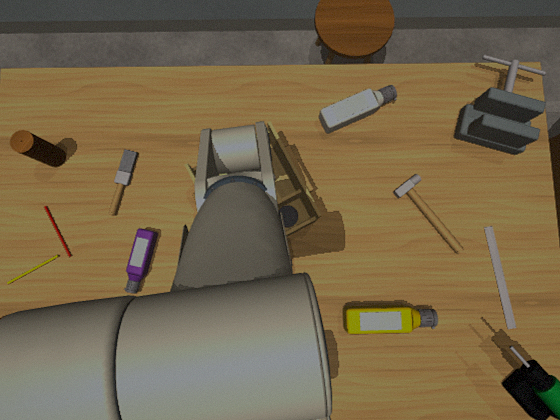

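```bash
python3 - <<'E'
from h import *
c=manip.camera("wrist"); W=dict(f=c['fx'],c=(c['cx'],c['cy']),T=c['cam_to_world'])
for pr in(((228,125),(332,125)),((236,250),(329,250)),((232,180),(331,180))):
    for dz in (0,.03): 
        a=[onz(W,*p,.059-dz) for p in pr]; print(pr,dz,np.linalg.norm(a[0]-a[1]),w2c((a[0]+a[1])/2))
E
python3 - <<'E'
import cv2
a=cv2.imread("pics/c_wrist.png")[90:310,180:380]
cv2.imwrite("pics/c_wc.png",cv2.resize(a,None,fx=2.7,fy=2.7,interpolation=cv2.INTER_CUBIC))
E
```

```text
((228, 125), (332, 125)) 0 0.044939787893064846 [ 0.0475 -0.0716  0.059 ]
((228, 125), (332, 125)) 0.03 0.05436816713594256 [ 0.0475 -0.0697  0.029 ]
((236, 250), (329, 250)) 0 0.045552107976897696 [ 0.0432 -0.0124  0.059 ]
((236, 250), (329, 250)) 0.03 0.055108952133364836 [0.0424 0.0019 0.029 ]
((232, 180), (331, 180)) 0 0.045117526417763586 [ 0.0456 -0.0473  0.059 ]
((232, 180), (331, 180)) 0.03 0.05458319524956687 [ 0.0452 -0.0404  0.029 ]
```

View pics/c_wc.png

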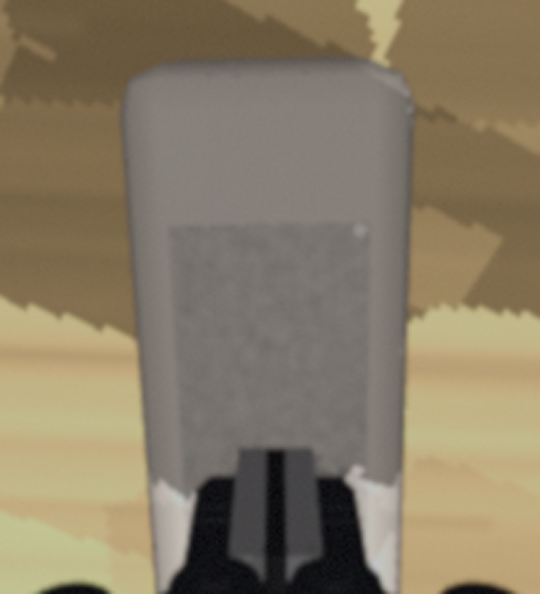

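Run:
```python
from h import *
s=manip.observe();q=R.from_quat(s['orientation']).as_matrix()
c=manip.camera("wrist"); W=dict(f=c['fx'],c=(c['cx'],c['cy']),T=c['cam_to_world'])
for y in(0.011,0):
  for x in(-.04,-.03,-.02,-.01,0): print(y,x,proj(W,s['eef_pos']+q@np.array([x,y,0])),proj(W,s['eef_pos']+q@np.array([x,y,.009])))
```

```text
0.011 -0.04 (np.float64(280.9804486585293), np.float64(256.43452453502454)) (np.float64(300.0344171173091), np.float64(256.4510607438655))
0.011 -0.03 (np.float64(281.0237684244032), np.float64(247.4265897379216)) (np.float64(298.9531180152724), np.float64(247.44215948785376))
0.011 -0.02 (np.float64(281.0622594803003), np.float64(239.42273942159673)) (np.float64(297.99234760093844), np.float64(239.43744943479837))
0.011 -0.01 (np.float64(281.09668656509416), np.float64(232.26395338433474)) (np.float64(297.1330173629173), np.float64(232.27789363191653))
0.011 0 (np.float64(281.12766102953213), np.float64(225.82310703153829)) (np.float64(296.3598674801651), np.float64(225.83635406465726))
0 -0.04 (np.float64(280.9758311078306), np.float64(277.02287500252896)) (np.float64(299.60793531830666), np.float64(277.03902239767257))
0 -0.03 (np.float64(281.018514036522), np.float64(267.0130208353134)) (np.float64(298.57384019351827), np.float64(267.028245443511))
0 -0.02 (np.float64(281.0565330696568), np.float64(258.09692747142117)) (np.float64(297.65273888312606), np.float64(258.11132905014995))
0 -0.01 (np.float64(281.09061303167516), np.float64(250.10461156698565)) (np.float64(296.8270708305004), np.float64(250.1182745284956))
0 0 (np.float64(281.12133594945766), np.float64(242.89957817254745)) (np.float64(296.0827350787142), np.float64(242.9125745773786))
```

Run:
```python
from h import *
import cv2
p=np.array([.2574,-.569,.1953]); 
for dz in(0,.013,.04): print(np.array(proj(SC,p+[0,0,dz])))
a=cv2.imread("pics/a_scene.png")[20:120,130:250]
cv2.imwrite("pics/a_g.png",cv2.resize(a,None,fx=5,fy=5,interpolation=cv2.INTER_CUBIC))
```

```text
[195.0072 103.1111]
[194.4098 100.2584]
[193.1441  94.2133]
```

View pics/a_g.png

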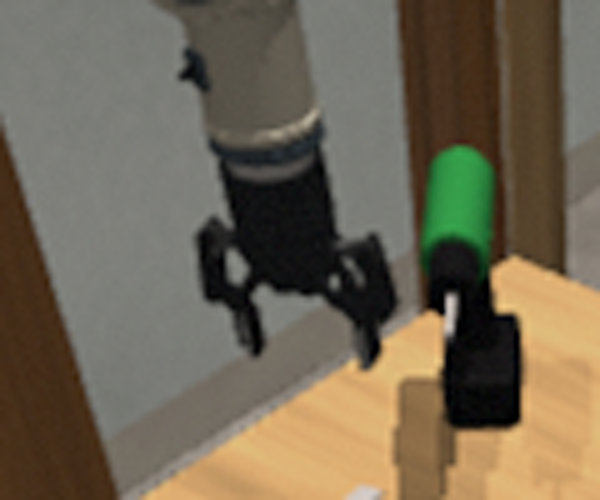

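Both views put the shut fingertips at about z = 0.062 (on top of the bottle), while the reported TCP z is 0.025. The reported TCP therefore lies about 37 mm beyond the real tips. I'll check this with a light touch on the bottle's top face, which is at 59 mm.

```bash
for i in 1; do python3 -m crank '[{"tx":0.1,"ty":0,"tz":0,"yaw":0},{"tx":0.2,"ty":0,"tz":0,"yaw":0},{"tx":0.2,"ty":0,"tz":0,"yaw":0}]'; done;  python3 -m crank '[{"tx":0.1,"ty":0,"tz":0,"yaw":0},{"tx":0.1,"ty":0,"tz":0,"yaw":0}]'; python3 -m crank '[{"tx":0.1,"ty":0,"tz":0,"yaw":0},{"tx":0.1,"ty":0,"tz":0,"yaw":0}]'
```

```text
time: 5.0
eef_pos: [0.5579, 0.0712, 0.0238]
orientation: [0.684, 0.181, -0.684, 0.18]
contact_force: [-3.1, -0.8, 12.0]
opening: -0.0
time: 5.2
eef_pos: [0.558, 0.0712, 0.0238]
orientation: [0.684, 0.181, -0.684, 0.181]
contact_force: [-7.1, -1.6, 22.6]
opening: 0.0
time: 5.4
eef_pos: [0.558, 0.0712, 0.0237]
orientation: [0.684, 0.18, -0.684, 0.181]
contact_force: [-10.5, -1.2, 34.2]
opening: 0.001
```

```bash
sed -i 's/^def go(x,y,z,rel=0.0):/ZB=.035\ndef go(x,y,z,rel=0.0):/; s/c2w(x,y,z)-s/c2w(x,y,z-ZB)-s/; s/"caddyTCP",w2c(s\[.eef_pos.\])/"caddyTCP(true)",w2c(s["eef_pos"]+[0,0,ZB])/' h.py
python3 -m crank '[{"tx":-1.5,"ty":0,"tz":0,"yaw":0},{"tx":-3,"ty":0,"tz":0,"yaw":0},{"tx":-3,"ty":0,"tz":0,"yaw":0},{"tx":-3,"ty":0,"tz":0,"yaw":0},{"tx":-3,"ty":0,"tz":0,"yaw":0}]' 0; python3 -m crank '[{"tx":0,"ty":0,"tz":0,"yaw":0},{"tx":0,"ty":0,"tz":0,"yaw":0},{"tx":0,"ty":0,"tz":0,"yaw":0}]' 0;python3 - <<'E'
from h import *
import cv2
go(.0425,.0,.019,np.radians(4))
cv2.imwrite("pics/d_wrist.png",manip.camera("wrist")["image"])
E
```

```text
time: 5.9
eef_pos: [0.5574, 0.0712, 0.0505]
orientation: [-0.683, -0.181, 0.684, -0.18]
contact_force: [-0.4, -0.1, 1.0]
opening: 0.849
time: 6.2
eef_pos: [0.5576, 0.0712, 0.0507]
orientation: [-0.683, -0.181, 0.684, -0.18]
contact_force: [0.4, -0.6, -0.4]
opening: 0.999
t 6.2 caddyTCP(true) [ 0.0432 -0.0008  0.0857] F [ 0.3704 -0.6231 -0.3619] op 0.999 j6 2.75
axes tool y,z in caddy [np.float64(0.05204597467290347), np.float64(-0.9986446607174272)] [np.float64(-0.9986445035578231), np.float64(-0.05204611092031769)] toolx [-0.0006 -0.0001 -1.    ]
shift cm [ 6.67 -0.08  0.06] yaw [ 3.124 -0.018]
```

View pics/d_wrist.png

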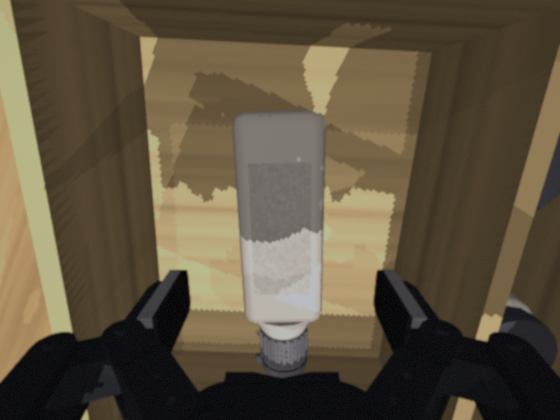

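```bash
python3 -m crank '[{"tx":1,"ty":-3.1,"tz":0.1,"yaw":-0.02},{"tx":3,"ty":-3.1,"tz":0.1,"yaw":-0.02},{"tx":5,"ty":-3.1,"tz":0.1,"yaw":-0.02},{"tx":6.5,"ty":-3.1,"tz":0.1,"yaw":-0.02},{"tx":6.5,"ty":-3.1,"tz":0.1,"yaw":-0.02}]' ; python3 -c "
from h import *
go(.0395,.03,.019,np.radians(4))"
```

```text
time: 6.75
eef_pos: [0.5401, 0.0974, -0.0158]
orientation: [-0.681, -0.187, 0.683, -0.187]
contact_force: [0.3, 1.4, 0.5]
opening: 0.999
t 6.75 caddyTCP(true) [0.0393 0.0304 0.0192] F [0.2548 1.4088 0.4619] op 0.999 j6 2.781
axes tool y,z in caddy [np.float64(0.07199390342060437), np.float64(-0.9974043153233474)] [np.float64(-0.9973994972876988), np.float64(-0.07199756509529867)] toolx [-0.0034 -0.0006 -1.    ]
shift cm [ 0.02  0.05 -0.02] yaw [-3.139  0.002]
```

```bash
python3 -m crank '[{"tx":0,"ty":0,"tz":0,"yaw":0},{"tx":0,"ty":0,"tz":0,"yaw":0},{"tx":0,"ty":0,"tz":0,"yaw":0},{"tx":0,"ty":0,"tz":0,"yaw":0},{"tx":0,"ty":0,"tz":0,"yaw":0}]' 255 20;python3 -c "
from h import *
go(.042,-.003,.019,0)"
```

```text
time: 7.25
eef_pos: [0.5424, 0.0977, -0.013]
orientation: [0.682, 0.187, -0.681, 0.187]
contact_force: [-0.6, -1.1, 7.2]
opening: 0.583
t 7.25 caddyTCP(true) [0.0415 0.0296 0.022 ] F [-0.5722 -1.1314  7.2187] op 0.583 j6 2.781
axes tool y,z in caddy [np.float64(0.07191438924901193), np.float64(-0.9974105956715744)] [np.float64(-0.9974097342102676), np.float64(-0.07191525487756051)] toolx [ 0.0016  0.0002 -1.    ]
shift cm [0.3  3.26 0.18] yaw [-3.07   0.072]
```

```bash
python3 -m crank '[{"tx":-0.1,"ty":0.6,"tz":0,"yaw":0.02},{"tx":-0.1,"ty":1.3,"tz":0,"yaw":0.04},{"tx":-0.1,"ty":2.0,"tz":0,"yaw":0.06},{"tx":-0.1,"ty":2.7,"tz":0,"yaw":0.07},{"tx":-0.1,"ty":3.2,"tz":0,"yaw":0.07}]';python3 -m crank '[{"tx":0,"ty":0,"tz":0,"yaw":0},{"tx":0,"ty":0,"tz":0,"yaw":0}]';python3 -c "
from h import *
go(.042,-.003,.019,0)"
```

```text
time: 7.75
eef_pos: [0.5584, 0.0695, -0.013]
orientation: [0.688, 0.163, -0.688, 0.163]
contact_force: [-0.2, 2.0, -0.3]
opening: 0.58
time: 7.95
eef_pos: [0.5582, 0.0698, -0.013]
orientation: [0.688, 0.163, -0.688, 0.163]
contact_force: [0.5, -1.1, -1.6]
opening: 0.583
t 7.95 caddyTCP(true) [ 0.0431 -0.0023  0.022 ] F [ 0.4954 -1.1165 -1.6131] op 0.583 j6 2.798
axes tool y,z in caddy [np.float64(0.0017177245692113568), np.float64(-0.9999985032985985)] [np.float64(-0.9999985200954213), np.float64(-0.0017177444048021957)] toolx [ 0.0002 -0.0001 -1.    ]
shift cm [0.3  0.07 0.11] yaw [-3.14   0.002]
```

```bash
python3 -m crank '[{"tx":0,"ty":0,"tz":0,"yaw":0},{"tx":0,"ty":0,"tz":0,"yaw":0},{"tx":0,"ty":0,"tz":0,"yaw":0},{"tx":-2,"ty":0,"tz":0,"yaw":0},{"tx":-5,"ty":0,"tz":0,"yaw":0}]' 0;python3 -m crank '[{"tx":-3,"ty":0,"tz":0,"yaw":0},{"tx":-6,"ty":0,"tz":0,"yaw":0},{"tx":-6,"ty":0,"tz":0,"yaw":0}]';python3 - <<'E'
from h import *
import cv2
go(.043,.055,.019,0)
c=manip.camera("wrist");cv2.imwrite("pics/e_wrist.png",c["image"])
np.save("w.npy",c['cam_to_world'])
E
```

```text
time: 8.45
eef_pos: [0.5563, 0.0701, 0.0362]
orientation: [-0.687, -0.164, 0.689, -0.163]
contact_force: [1.3, 0.5, 0.3]
opening: 1.0
time: 8.75
eef_pos: [0.5608, 0.0707, 0.1011]
orientation: [0.69, 0.163, -0.686, 0.164]
contact_force: [0.3, 0.8, 0.7]
opening: 1.0
t 8.75 caddyTCP(true) [ 0.0458 -0.0027  0.1361] F [0.2674 0.75   0.6807] op 1.0 j6 2.798
axes tool y,z in caddy [np.float64(0.002269162040312885), np.float64(-0.9999949350577703)] [np.float64(-0.9999770477165144), np.float64(-0.002283357702425885)] toolx [ 0.0067  0.0009 -1.    ]
shift cm [11.7  -5.8   0.34] yaw [-3.139  0.002]
```

View pics/e_wrist.png

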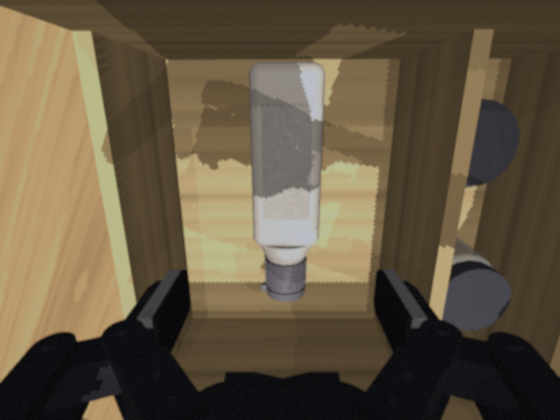

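Run:
```python
from h import *
W=dict(f=320.696,c=(281.63,209.05),T=np.load("w.npy"))
for p in((285,278,.05),(285,290,.05),(286,65,.055),(287,245,.059)): print(w2c(onz(W,*p)))
go(.042,.053,.06,0)
```

```text
[0.0429 0.0509 0.05  ]
[0.0428 0.0619 0.05  ]
[ 0.0433 -0.1059  0.055 ]
[0.0417 0.0178 0.059 ]
t 8.8 caddyTCP(true) [ 0.0446 -0.0023  0.1341] F [-0.5766  0.7349 -0.8131] op 1.003 j6 2.798
axes tool y,z in caddy [np.float64(0.0022594295121470187), np.float64(-0.9999964917214343)] [np.float64(-0.9999895211907459), np.float64(-0.0022649142329584206)] toolx [ 0.0042  0.0006 -1.    ]
shift cm [ 7.41 -5.54  0.28] yaw [-3.139  0.002]
```

```bash
python3 -m crank '[{"tx":0,"ty":-3,"tz":0.1,"yaw":0},{"tx":0,"ty":-5.7,"tz":0.1,"yaw":0},{"tx":3,"ty":-5.7,"tz":0.1,"yaw":0},{"tx":6,"ty":-5.7,"tz":0.1,"yaw":0},{"tx":7.5,"ty":-5.7,"tz":0.1,"yaw":0}]';python3 -m crank '[{"tx":0,"ty":0,"tz":0,"yaw":0},{"tx":0,"ty":0,"tz":0,"yaw":0}]'; python3 -c "
from h import *
go(.043,.055,.02,0)"
```

```text
time: 9.3
eef_pos: [0.529, 0.1205, 0.0189]
orientation: [-0.686, -0.164, 0.689, -0.164]
contact_force: [-0.3, -0.2, -0.4]
opening: 1.001
time: 9.5
eef_pos: [0.5308, 0.1205, 0.0215]
orientation: [-0.687, -0.163, 0.689, -0.163]
contact_force: [0.9, 0.6, 0.5]
opening: 0.997
t 9.5 caddyTCP(true) [0.0414 0.0553 0.0565] F [0.9339 0.5884 0.5394] op 0.997 j6 2.896
axes tool y,z in caddy [np.float64(0.0021279049120242), np.float64(-0.9999976481648041)] [np.float64(-0.999996448871244), np.float64(-0.002128574492959263)] toolx [-0.0016 -0.0003 -1.    ]
shift cm [ 3.65  0.03 -0.17] yaw [-3.139  0.002]
```

```bash
python3 -m crank '[{"tx":1.2,"ty":0,"tz":-0.1,"yaw":0},{"tx":2.4,"ty":0,"tz":-0.1,"yaw":0},{"tx":3.5,"ty":0,"tz":-0.1,"yaw":0},{"tx":3.5,"ty":0,"tz":-0.1,"yaw":0}]';python3 -m crank '[{"tx":0,"ty":0,"tz":0,"yaw":0},{"tx":0,"ty":0,"tz":0,"yaw":0},{"tx":0,"ty":0,"tz":0,"yaw":0},{"tx":0,"ty":0,"tz":0,"yaw":0},{"tx":0,"ty":0,"tz":0,"yaw":0}]' 255 22; python3 -m crank '[{"tx":0,"ty":0,"tz":0,"yaw":0}]'; python3 -c "
from h import *
go(.043,.055,.02,0)"
```

```text
time: 9.9
eef_pos: [0.531, 0.1208, -0.0146]
orientation: [-0.687, -0.163, 0.689, -0.163]
contact_force: [-0.7, -0.5, 0.1]
opening: 1.0
time: 10.4
eef_pos: [0.5327, 0.1211, -0.0124]
orientation: [0.688, 0.163, -0.688, 0.163]
contact_force: [-0.6, -0.3, 4.1]
opening: 0.388
time: 10.5
eef_pos: [0.5327, 0.1212, -0.0125]
orientation: [0.688, 0.163, -0.688, 0.163]
contact_force: [-0.3, -0.2, 4.9]
opening: 0.39
t 10.5 caddyTCP(true) [0.0433 0.055  0.0225] F [-0.2816 -0.2433  4.9038] op 0.39 j6 2.896
axes tool y,z in caddy [np.float64(0.0019624929764702633), np.float64(-0.9999980621750503)] [np.float64(-0.9999978336383182), np.float64(-0.0019626005589695665)] toolx [ 0.0007  0.0002 -1.    ]
shift cm [0.25 0.   0.03] yaw [-3.14   0.002]
```

```bash
python3 -m crank '[{"tx":-0.8,"ty":0,"tz":0,"yaw":0},{"tx":-1.6,"ty":0,"tz":0,"yaw":0},{"tx":-2.4,"ty":0,"tz":0,"yaw":0},{"tx":-3.2,"ty":0,"tz":0,"yaw":0},{"tx":-4,"ty":0,"tz":0,"yaw":0}]';python3 -m crank '[{"tx":0,"ty":0,"tz":0,"yaw":0}]'
python3 - <<'E'
from h import *
import cv2
go(.043,.055,.12,0)
cv2.imwrite("pics/f_w.png",manip.camera("wrist")["image"])
a=manip.camera("scene")["image"][150:310,200:360]
cv2.imwrite("pics/f_s.png",cv2.resize(a,(600,600),interpolation=cv2.INTER_CUBIC))
E
```

```text
time: 11.0
eef_pos: [0.5324, 0.1211, 0.0279]
orientation: [0.688, 0.163, -0.688, 0.163]
contact_force: [0.1, -0.2, -2.3]
opening: 0.384
time: 11.1
eef_pos: [0.5331, 0.1213, 0.0284]
orientation: [0.689, 0.163, -0.687, 0.163]
contact_force: [-0.1, 0.7, -2.1]
opening: 0.39
t 11.1 caddyTCP(true) [0.0437 0.055  0.0634] F [-0.0789  0.7011 -2.1221] op 0.39 j6 2.896
axes tool y,z in caddy [np.float64(0.001952989533727358), np.float64(-0.9999980401825099)] [np.float64(-0.9999964815853388), np.float64(-0.0019535692699970894)] toolx [ 0.0017  0.0005 -1.    ]
shift cm [-5.66 -0.    0.06] yaw [-3.14   0.002]
```

View pics/f_s.png

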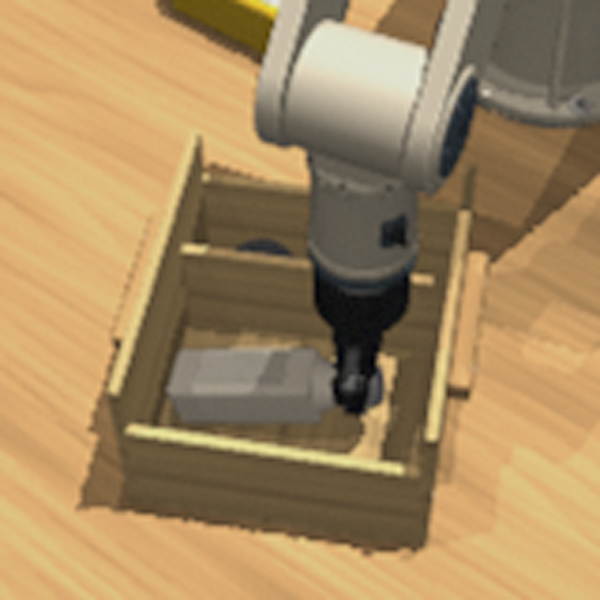

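View pics/f_w.png

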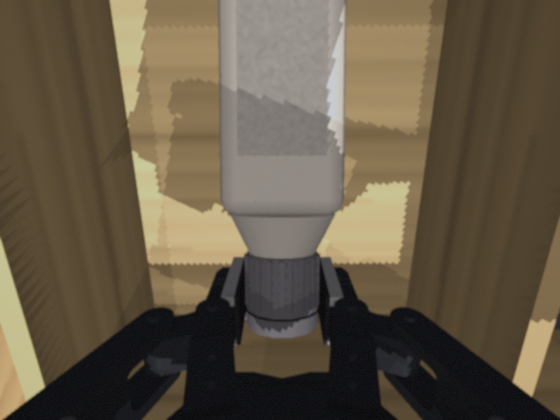

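Run:
```python
from h import *
def P(s,r,th,y0,z0,side):
    # foot axis y0,z0 axis pitch th above horizontal, r offset perpendicular
    y=y0+s*np.cos(th)-r*np.sin(th); z=z0+s*np.sin(th)+r*np.cos(th)
    return (np.array(proj(SC,c2w(.043+side,y,z)))-[200,150])*3.75
# flat lift: foot z .074 ; pivot: th=asin
th=np.arcsin(.04/.165)
for n,(t,y0,z0) in dict(flat=(0,-.108,.074),piv=(th,.055-.165*np.cos(th),.034+.0)).items():
    for s in(0,.13): print(n,s,[P(s,r,t,y0,z0,sd).round() for r,sd in((.025,-.025),(.025,.025),(-.025,.025))])
```

```text
flat 0 [array([174., 319.]), array([160., 366.]), array([165., 400.])]
flat 0.13 [array([325., 340.]), array([315., 389.]), array([315., 423.])]
piv 0 [array([174., 346.]), array([160., 394.]), array([179., 427.])]
piv 0.13 [array([317., 346.]), array([306., 394.]), array([321., 429.])]
```

```bash
python3 -m crank '[{"tx":-1,"ty":0,"tz":0,"yaw":0},{"tx":-2,"ty":0,"tz":0,"yaw":0},{"tx":-3,"ty":0,"tz":0,"yaw":-0.01},{"tx":-4,"ty":0,"tz":0,"yaw":-0.02},{"tx":-5,"ty":0,"tz":0,"yaw":-0.03}]';python3 -m crank '[{"tx":0,"ty":0,"tz":0,"yaw":0}]'
python3 - <<'E'
from h import *
import cv2
go(.043,.0935,.139,0)
a=manip.camera("scene")["image"][150:310,200:360]
cv2.imwrite("pics/g_s.png",cv2.resize(a,(600,600),interpolation=cv2.INTER_CUBIC))
E
```

```text
time: 11.7
eef_pos: [0.5324, 0.1211, 0.0782]
orientation: [0.686, 0.174, -0.685, 0.174]
contact_force: [0.1, 0.3, -2.4]
opening: 0.382
time: 11.8
eef_pos: [0.5334, 0.1214, 0.0788]
orientation: [0.686, 0.174, -0.684, 0.174]
contact_force: [0.7, -0.7, -2.2]
opening: 0.388
t 11.8 caddyTCP(true) [0.044  0.0549 0.1138] F [ 0.732  -0.6558 -2.164 ] op 0.388 j6 2.866
axes tool y,z in caddy [np.float64(0.03251352244893576), np.float64(-0.9994711158257917)] [np.float64(-0.9994679238603935), np.float64(-0.03251496514471461)] toolx [ 0.0026  0.0007 -1.    ]
shift cm [-2.52 -3.86 -0.03] yaw [-3.109  0.033]
```

View pics/g_s.png

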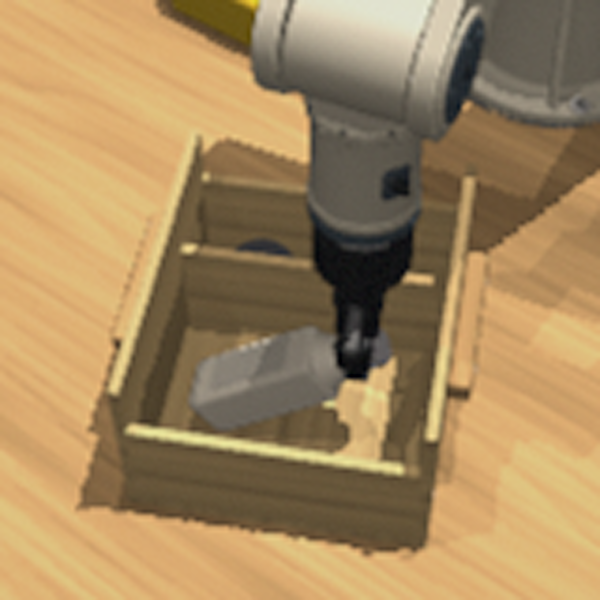

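```bash
python3 -m crank '[{"tx":-0.9,"ty":0,"tz":0,"yaw":0},{"tx":-1.8,"ty":-0.3,"tz":0,"yaw":0},{"tx":-2.5,"ty":-1,"tz":0,"yaw":0},{"tx":-2.6,"ty":-1.8,"tz":0,"yaw":0},{"tx":-2.7,"ty":-2.6,"tz":0,"yaw":0}]';python3 -m crank '[{"tx":0,"ty":-0.4,"tz":0,"yaw":0},{"tx":0,"ty":-0.8,"tz":0,"yaw":0},{"tx":0,"ty":-0.8,"tz":0,"yaw":0}]'
python3 - <<'E'
from h import *
import cv2
go(.043,.0935,.139,0)
a=manip.camera("scene")["image"][150:310,200:360]
cv2.imwrite("pics/h_s.png",cv2.resize(a,(600,600),interpolation=cv2.INTER_CUBIC))
E
```

```text
time: 12.35
eef_pos: [0.5195, 0.1447, 0.1043]
orientation: [0.686, 0.174, -0.685, 0.174]
contact_force: [-0.1, 1.5, -3.8]
opening: 0.384
time: 12.65
eef_pos: [0.5157, 0.1514, 0.1038]
orientation: [-0.685, -0.174, 0.686, -0.174]
contact_force: [0.5, -0.4, -4.0]
opening: 0.388
t 12.65 caddyTCP(true) [0.0416 0.0897 0.1388] F [ 0.4741 -0.4078 -4.0443] op 0.388 j6 2.927
axes tool y,z in caddy [np.float64(0.03266707077198205), np.float64(-0.9994662683554797)] [np.float64(-0.9994661136301387), np.float64(-0.032667184193027735)] toolx [-0.0006 -0.0001 -1.    ]
shift cm [-0.02 -0.38 -0.15] yaw [-3.109  0.033]
```

View pics/h_s.png

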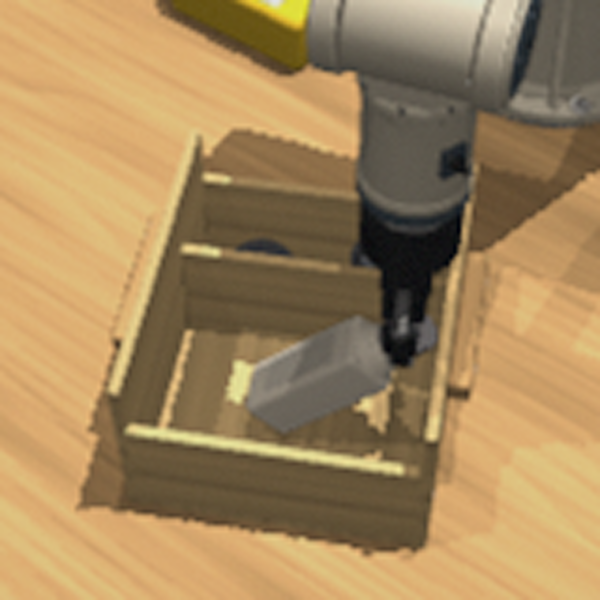

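Run:
```python
from h import *
def P(s,r,th,yc_,zc_,side):
    y=yc_+(s-.165)*np.cos(th)-r*np.sin(th); z=zc_+(s-.165)*np.sin(th)+r*np.cos(th)
    return (np.array(proj(SC,c2w(.042+side,y,z)))-[200,150])*3.75,z
for t in(30,35,40,45,50):
    th=np.radians(t)
    print(t,[ (P(s,r,th,.0897,.150,sd)[0].round(),round(P(s,r,th,.0897,.150,sd)[1],3)) for s,r,sd in((0,-.025,.025),(0,.025,.025),(0,.025,-.025),(.13,.025,-.025),(.13,-.025,.025))])
```

```text
30 [(array([242., 413.]), np.float64(0.046)), (array([211., 380.]), np.float64(0.089)), (array([224., 332.]), np.float64(0.089)), (array([356., 303.]), np.float64(0.154)), (array([376., 389.]), np.float64(0.111))]
35 [(array([254., 422.]), np.float64(0.035)), (array([218., 390.]), np.float64(0.076)), (array([231., 342.]), np.float64(0.076)), (array([355., 306.]), np.float64(0.15)), (array([380., 391.]), np.float64(0.109))]
40 [(array([266., 430.]), np.float64(0.025)), (array([227., 399.]), np.float64(0.063)), (array([240., 352.]), np.float64(0.063)), (array([356., 309.]), np.float64(0.147)), (array([384., 392.]), np.float64(0.108))]
45 [(array([280., 438.]), np.float64(0.016)), (array([238., 409.]), np.float64(0.051)), (array([250., 361.]), np.float64(0.051)), (array([356., 312.]), np.float64(0.143)), (array([389., 393.]), np.float64(0.108))]
50 [(array([294., 445.]), np.float64(0.008)), (array([249., 418.]), np.float64(0.04)), (array([260., 370.]), np.float64(0.04)), (array([357., 315.]), np.float64(0.139)), (array([393., 394.]), np.float64(0.107))]
```

```bash
python3 -m crank '[{"tx":0,"ty":0.8,"tz":0,"yaw":0},{"tx":0,"ty":0.8,"tz":0,"yaw":0},{"tx":-3,"ty":0.8,"tz":0,"yaw":0},{"tx":-4,"ty":0.8,"tz":0,"yaw":0},{"tx":-4,"ty":0.8,"tz":0,"yaw":0}]'
python3 - <<'E'
from h import *
import cv2
go(.043,.0935,.139,0)
a=manip.camera("scene")["image"][150:310,200:360]
cv2.imwrite("pics/i_s.png",cv2.resize(a,(600,600),interpolation=cv2.INTER_CUBIC))
E
```

```text
time: 13.2
eef_pos: [0.5216, 0.144, 0.1456]
orientation: [0.687, 0.174, -0.684, 0.174]
contact_force: [-0.3, 0.6, -3.5]
opening: 0.393
t 13.2 caddyTCP(true) [0.0436 0.0804 0.1806] F [-0.3475  0.5876 -3.5157] op 0.393 j6 2.913
axes tool y,z in caddy [np.float64(0.031606503331079575), np.float64(-0.9994999410266131)] [np.float64(-0.9994932731116124), np.float64(-0.03160983955458767)] toolx [ 0.0037  0.0009 -1.    ]
shift cm [ 4.16 -1.31  0.03] yaw [-3.11   0.032]
```

View pics/i_s.png

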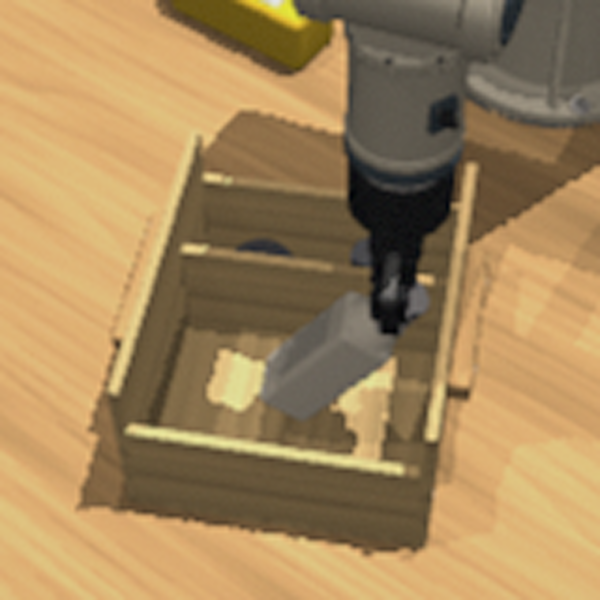

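```bash
cat > m.py <<'E'
from h import *
import sys
y0,z0=float(sys.argv[1]),float(sys.argv[2])
def P(s,r,th,yc_,zc_,side):
    y=yc_+(s-.165)*np.cos(th)-r*np.sin(th); z=zc_+(s-.165)*np.sin(th)+r*np.cos(th)
    return (np.array(proj(SC,c2w(.043+side,y,z)))-[200,150])*3.75,z
for t in map(int,sys.argv[3:]):
    th=np.radians(t)
    print(t,[ (P(s,r,th,y0,z0,sd)[0].round().astype(int).tolist(),round(P(s,r,th,y0,z0,sd)[1],3)) for s,r,sd in((0,-.025,.025),(0,.025,.025),(0,.025,-.025),(.13,.025,-.025),(.13,-.025,.025))])
E
python3 m.py .0804 .192 45 50 55 60
```

```text
45 [([267, 410], np.float64(0.058)), ([224, 380], np.float64(0.093)), ([237, 332], np.float64(0.093)), ([345, 279], np.float64(0.185)), ([379, 362], np.float64(0.15))]
50 [([282, 418], np.float64(0.05)), ([235, 389], np.float64(0.082)), ([248, 341], np.float64(0.082)), ([346, 282], np.float64(0.181)), ([383, 363], np.float64(0.149))]
55 [([297, 424], np.float64(0.043)), ([248, 398], np.float64(0.071)), ([260, 350], np.float64(0.071)), ([347, 285], np.float64(0.178)), ([388, 364], np.float64(0.149))]
60 [([312, 430], np.float64(0.037)), ([261, 407], np.float64(0.062)), ([273, 359], np.float64(0.062)), ([349, 288], np.float64(0.174)), ([393, 365], np.float64(0.149))]
```

```bash
python3 -m crank '[{"tx":1,"ty":0,"tz":0,"yaw":0},{"tx":2,"ty":0,"tz":0,"yaw":0},{"tx":2.8,"ty":0,"tz":0,"yaw":0},{"tx":3.3,"ty":0,"tz":0,"yaw":0},{"tx":3.5,"ty":0,"tz":0,"yaw":0}]';python3 -m crank '[{"tx":0,"ty":0,"tz":0,"yaw":0},{"tx":0,"ty":0,"tz":0,"yaw":0}]'
python3 - <<'E'
from h import *
import cv2
go(.043,.0935,.139,0)
a=manip.camera("scene")["image"][150:310,200:360]
cv2.imwrite("pics/j_s.png",cv2.resize(a,(600,600),interpolation=cv2.INTER_CUBIC))
E
python3 m.py .0804 .157 50 55 60
```

```text
time: 13.75
eef_pos: [0.5204, 0.1464, 0.1104]
orientation: [0.686, 0.175, -0.685, 0.172]
contact_force: [-9.6, 9.6, 26.9]
opening: 0.388
time: 13.95
eef_pos: [0.5204, 0.146, 0.1107]
orientation: [0.686, 0.174, -0.685, 0.172]
contact_force: [-8.2, 8.3, 23.0]
opening: 0.384
t 13.95 caddyTCP(true) [0.0434 0.0827 0.1457] F [-8.2149  8.2894 23.0439] op 0.384 j6 2.913
axes tool y,z in caddy [np.float64(0.03132893405581087), np.float64(-0.9995064451166975)] [np.float64(-0.9995066638745017), np.float64(-0.03132362688307816)] toolx [ 0.0009  0.0031 -1.    ]
shift cm [ 0.67 -1.08  0.01] yaw [-3.11   0.031]
50 [([283, 440], np.float64(0.015)), ([237, 413], np.float64(0.047)), ([249, 365], np.float64(0.047)), ([345, 309], np.float64(0.146)), ([382, 389], np.float64(0.114))]
55 [([297, 446], np.float64(0.008)), ([250, 421], np.float64(0.036)), ([261, 374], np.float64(0.036)), ([347, 312], np.float64(0.143)), ([387, 389], np.float64(0.114))]
60 [([312, 452], np.float64(0.002)), ([262, 429], np.float64(0.027)), ([274, 382], np.float64(0.027)), ([348, 314], np.float64(0.139)), ([391, 390], np.float64(0.114))]
```

View pics/j_s.png

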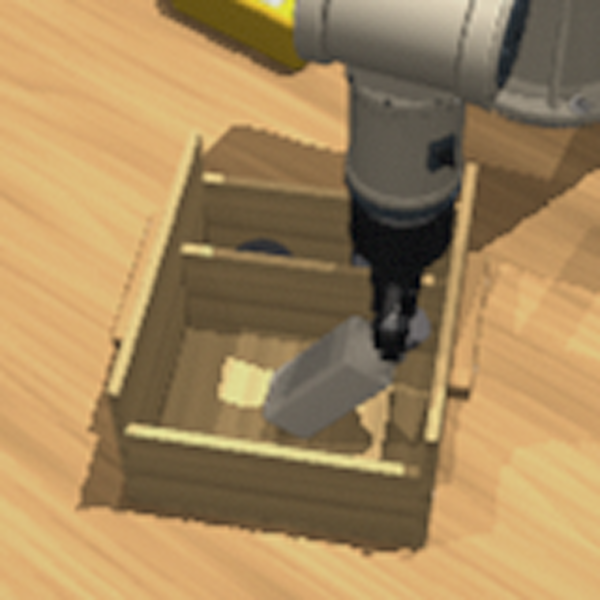

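```bash
python3 -m crank '[{"tx":-0.2,"ty":-0.1,"tz":0,"yaw":0},{"tx":-0.4,"ty":-0.3,"tz":0,"yaw":0},{"tx":-0.4,"ty":-0.6,"tz":0,"yaw":0},{"tx":-0.4,"ty":-0.9,"tz":0,"yaw":0},{"tx":-0.4,"ty":-1.1,"tz":0,"yaw":0}]';python3 -m crank '[{"tx":0,"ty":0,"tz":0,"yaw":0},{"tx":0,"ty":0,"tz":0,"yaw":0}]'
python3 - <<'E'
from h import *
go(.043,.0935,.139,0)
E
```

```text
time: 14.5
eef_pos: [0.5143, 0.1536, 0.1125]
orientation: [-0.685, -0.174, 0.686, -0.174]
contact_force: [3.0, -5.1, -4.7]
opening: 0.387
time: 14.7
eef_pos: [0.5145, 0.1535, 0.1128]
orientation: [-0.685, -0.174, 0.686, -0.174]
contact_force: [0.4, -1.7, -2.6]
opening: 0.39
t 14.7 caddyTCP(true) [0.0415 0.092  0.1478] F [ 0.4093 -1.7084 -2.5662] op 0.39 j6 2.932
axes tool y,z in caddy [np.float64(0.03210820170619834), np.float64(-0.9994843982017039)] [np.float64(-0.99948421151047), np.float64(-0.03210821630178833)] toolx [-0.0006 -0.0003 -1.    ]
shift cm [ 0.88 -0.14 -0.16] yaw [-3.109  0.032]
```

```bash
python3 -m crank '[{"tx":0.1,"ty":-0.1,"tz":0,"yaw":0},{"tx":0.2,"ty":-0.2,"tz":0,"yaw":0},{"tx":0.2,"ty":-0.2,"tz":0,"yaw":0}]'
python3 - <<'E'
from h import *
import cv2
go(.043,.0935,.139,0)
a=manip.camera("scene")["image"][150:310,200:360]
cv2.imwrite("pics/k_s.png",cv2.resize(a,(600,600),interpolation=cv2.INTER_CUBIC))
cv2.imwrite("pics/k_w.png",manip.camera("wrist")["image"])
E
python3 m.py .094 .158 50 55 60
```

```text
time: 15.0
eef_pos: [0.5147, 0.1541, 0.1121]
orientation: [0.686, 0.173, -0.685, 0.175]
contact_force: [1.2, -10.9, 8.4]
opening: 0.389
t 15.0 caddyTCP(true) [0.042  0.0925 0.1471] F [  1.1741 -10.9036   8.3704] op 0.389 j6 2.936
axes tool y,z in caddy [np.float64(0.03268948631124648), np.float64(-0.999462078581025)] [np.float64(-0.9994653242855573), np.float64(-0.032691160950383734)] toolx [ 0.0018 -0.002  -1.    ]
shift cm [ 0.81 -0.1  -0.1 ] yaw [-3.109  0.033]
50 [([298, 442], np.float64(0.016)), ([253, 414], np.float64(0.048)), ([265, 367], np.float64(0.048)), ([362, 310], np.float64(0.147)), ([399, 390], np.float64(0.115))]
55 [([313, 448], np.float64(0.009)), ([265, 423], np.float64(0.037)), ([276, 375], np.float64(0.037)), ([363, 313], np.float64(0.144)), ([403, 391], np.float64(0.115))]
60 [([328, 454], np.float64(0.003)), ([278, 431], np.float64(0.028)), ([289, 383], np.float64(0.028)), ([365, 316], np.float64(0.14)), ([408, 392], np.float64(0.115))]
```

View pics/k_s.png

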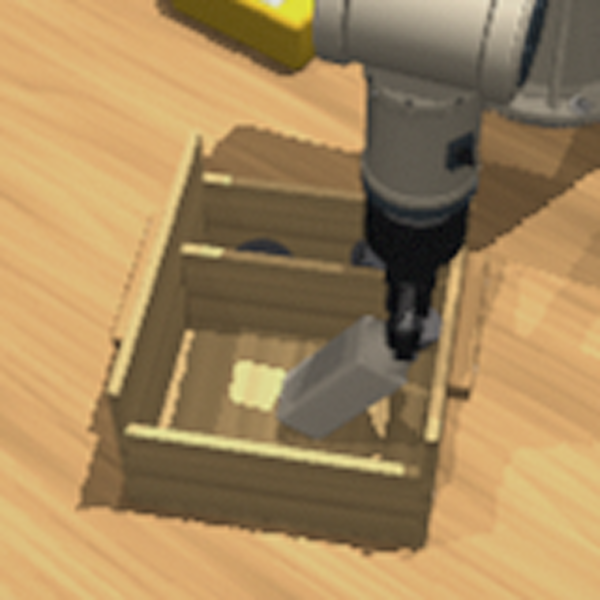

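View pics/k_w.png

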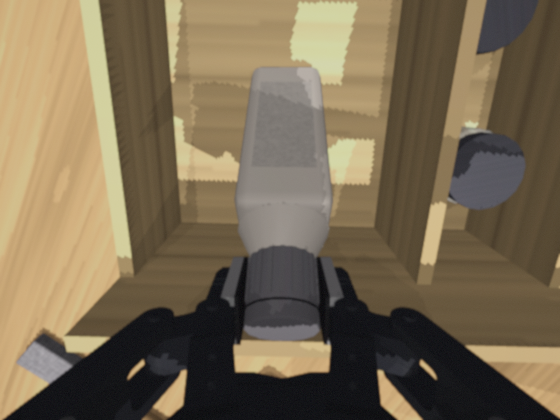

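```bash
python3 -m crank '[{"tx":-0.1,"ty":0.1,"tz":0,"yaw":0},{"tx":-0.1,"ty":0.1,"tz":0,"yaw":0}]' - 20; python3 -m crank '[{"tx":0,"ty":0,"tz":0,"yaw":0},{"tx":0,"ty":0,"tz":0,"yaw":0},{"tx":0,"ty":0,"tz":0,"yaw":0},{"tx":0,"ty":0,"tz":0,"yaw":0},{"tx":0,"ty":0,"tz":0,"yaw":0}]' 0
python3 - <<'E'
from h import *
import cv2
go(.043,.0935,.139,0)
a=manip.camera("scene")["image"][150:310,200:360]
cv2.imwrite("pics/l_s.png",cv2.resize(a,(600,600),interpolation=cv2.INTER_CUBIC))
cv2.imwrite("pics/l_w.png",manip.camera("wrist")["image"])
E
python3 m.py .094 .158 50 55 60
```

```text
time: 15.3
eef_pos: [0.5147, 0.1539, 0.1124]
orientation: [0.686, 0.173, -0.685, 0.174]
contact_force: [2.4, -5.4, 0.6]
opening: 0.392
time: 15.8
eef_pos: [0.5142, 0.1547, 0.1121]
orientation: [0.685, 0.174, -0.685, 0.174]
contact_force: [0.3, -0.6, -0.1]
opening: 0.999
t 15.8 caddyTCP(true) [0.0418 0.0932 0.1471] F [ 0.2696 -0.6497 -0.1376] op 0.999 j6 2.934
axes tool y,z in caddy [np.float64(0.03210352321487801), np.float64(-0.999484540686802)] [np.float64(-0.9994845446500322), np.float64(-0.03210351065827906)] toolx [ 0.      0.0002 -1.    ]
shift cm [ 0.81 -0.03 -0.12] yaw [-3.109  0.032]
50 [([298, 442], np.float64(0.016)), ([253, 414], np.float64(0.048)), ([265, 367], np.float64(0.048)), ([362, 310], np.float64(0.147)), ([399, 390], np.float64(0.115))]
55 [([313, 448], np.float64(0.009)), ([265, 423], np.float64(0.037)), ([276, 375], np.float64(0.037)), ([363, 313], np.float64(0.144)), ([403, 391], np.float64(0.115))]
60 [([328, 454], np.float64(0.003)), ([278, 431], np.float64(0.028)), ([289, 383], np.float64(0.028)), ([365, 316], np.float64(0.14)), ([408, 392], np.float64(0.115))]
```

View pics/l_s.png

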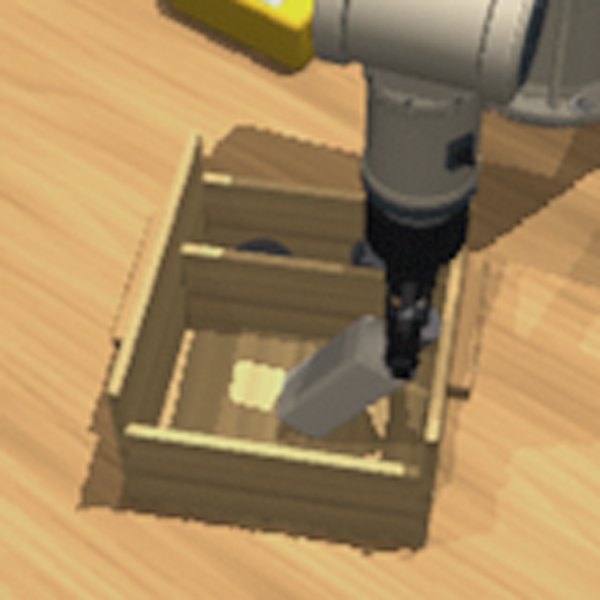

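View pics/l_w.png

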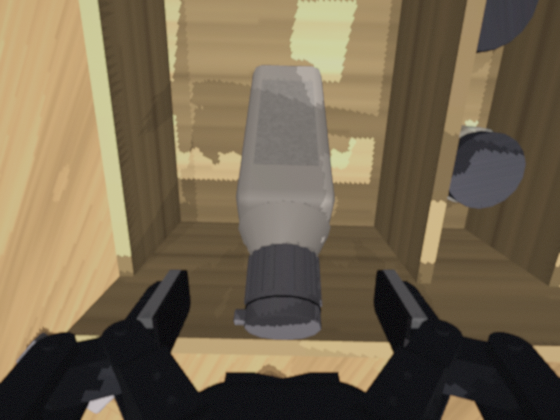

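```bash
python3 -m crank '[{"tx":-1,"ty":0,"tz":0,"yaw":0},{"tx":-2,"ty":0,"tz":0,"yaw":0},{"tx":-2,"ty":0,"tz":0,"yaw":0},{"tx":-2,"ty":0,"tz":0,"yaw":0},{"tx":-2,"ty":0,"tz":0,"yaw":0}]'; python3 -m crank '[{"tx":0,"ty":0,"tz":0,"yaw":0},{"tx":0,"ty":0,"tz":0,"yaw":0},{"tx":1,"ty":0,"tz":0,"yaw":0},{"tx":2,"ty":0,"tz":0,"yaw":0},{"tx":2,"ty":0,"tz":0,"yaw":0}]'
python3 - <<'E'
from h import *
import cv2
go(.043,.0935,.147,0)
a=manip.camera("scene")["image"][150:310,200:360]
cv2.imwrite("pics/n_s.png",cv2.resize(a,(600,600),interpolation=cv2.INTER_CUBIC))
E
```

```text
time: 16.4
eef_pos: [0.5141, 0.1544, 0.1321]
orientation: [0.685, 0.174, -0.685, 0.174]
contact_force: [-1.0, -0.8, 0.7]
opening: 0.999
time: 16.9
eef_pos: [0.5129, 0.1541, 0.1101]
orientation: [-0.684, -0.174, 0.687, -0.174]
contact_force: [-0.1, -0.1, 0.2]
opening: 0.999
t 16.9 caddyTCP(true) [0.0403 0.0933 0.1451] F [-0.128  -0.1029  0.1603] op 0.999 j6 2.934
axes tool y,z in caddy [np.float64(0.03202780311119556), np.float64(-0.9994867664175819)] [np.float64(-0.9994820086596993), np.float64(-0.03202969051104423)] toolx [-0.0031 -0.0009 -1.    ]
shift cm [-0.19 -0.01 -0.27] yaw [-3.11   0.032]
```

View pics/n_s.png

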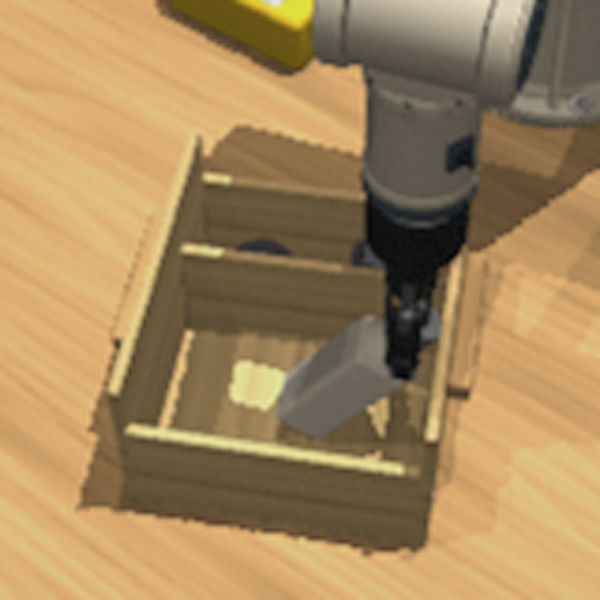

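The bottle is still propped (foot at about (315,430), cap at (430,330) in the crop) with no contact. Next I take the fresh hold.

```bash
python3 -m crank '[{"tx":0,"ty":0,"tz":0,"yaw":0},{"tx":0,"ty":0,"tz":0,"yaw":0},{"tx":0,"ty":0,"tz":0,"yaw":0},{"tx":0,"ty":0,"tz":0,"yaw":0},{"tx":0,"ty":0,"tz":0,"yaw":0}]' 255 20; python3 -m crank '[{"tx":0,"ty":0,"tz":0,"yaw":0},{"tx":0,"ty":0,"tz":0,"yaw":0},{"tx":0,"ty":0,"tz":0,"yaw":0}]';  python3 - <<'E'
from h import *
go(.043,.0935,.147,0)
E
```

```text
time: 17.45
eef_pos: [0.5143, 0.1546, 0.1124]
orientation: [0.686, 0.174, -0.685, 0.174]
contact_force: [-0.8, 0.8, 2.4]
opening: 0.388
time: 17.75
eef_pos: [0.5143, 0.1546, 0.1123]
orientation: [0.686, 0.174, -0.685, 0.174]
contact_force: [-0.7, 0.4, 4.5]
opening: 0.39
t 17.75 caddyTCP(true) [0.0418 0.0931 0.1473] F [-0.6563  0.3707  4.4752] op 0.39 j6 2.934
axes tool y,z in caddy [np.float64(0.03201717734335026), np.float64(-0.9994873166773842)] [np.float64(-0.9994873012198814), np.float64(-0.03201716463241464)] toolx [ 0.0001  0.0001 -1.    ]
shift cm [ 0.03 -0.04 -0.12] yaw [-3.11   0.032]
```

```bash
python3 -m crank '[{"tx":0,"ty":0.2,"tz":0,"yaw":0},{"tx":-0.2,"ty":0.6,"tz":0,"yaw":0},{"tx":-0.35,"ty":1,"tz":0,"yaw":0},{"tx":-0.5,"ty":1.35,"tz":0,"yaw":0},{"tx":-0.5,"ty":1.35,"tz":0,"yaw":0}]';  python3 - <<'E'
from h import *
import cv2
go(.043,.0935,.147,0)
a=manip.camera("scene")["image"][150:310,200:360]
cv2.imwrite("pics/o_s.png",cv2.resize(a,(600,600),interpolation=cv2.INTER_CUBIC))
E
```

```text
time: 18.25
eef_pos: [0.5207, 0.1425, 0.1172]
orientation: [-0.685, -0.174, 0.685, -0.173]
contact_force: [-1.9, 1.8, 3.7]
opening: 0.387
t 18.25 caddyTCP(true) [0.0422 0.0795 0.1522] F [-1.9088  1.8004  3.7447] op 0.387 j6 2.91
axes tool y,z in caddy [np.float64(0.03167348063852375), np.float64(-0.9994982312606916)] [np.float64(-0.9994982686096513), np.float64(-0.03167346809840845)] toolx [-0.0001  0.0003 -1.    ]
shift cm [ 0.52 -1.4  -0.13] yaw [-3.11   0.032]
```

View pics/o_s.png

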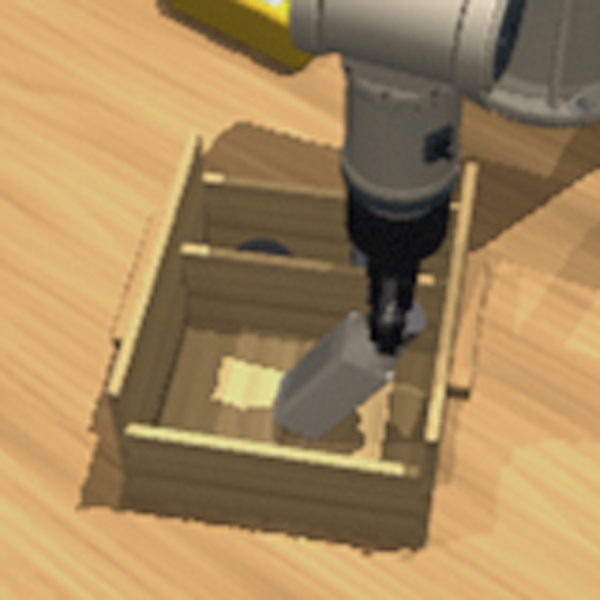

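```bash
python3 -m crank '[{"tx":-0.15,"ty":0.55,"tz":0,"yaw":0},{"tx":-0.3,"ty":1.1,"tz":0,"yaw":0},{"tx":-0.45,"ty":1.65,"tz":0,"yaw":0},{"tx":-0.6,"ty":2.2,"tz":0,"yaw":0},{"tx":-0.7,"ty":2.75,"tz":0,"yaw":0}]'; python3 -m crank '[{"tx":0,"ty":0,"tz":0,"yaw":0}]';  python3 - <<'E'
from h import *
import cv2
go(.043,.0935,.147,0)
a=manip.camera("scene")["image"][150:310,200:360]
cv2.imwrite("pics/p_s.png",cv2.resize(a,(600,600),interpolation=cv2.INTER_CUBIC))
E
```

```text
time: 18.8
eef_pos: [0.5338, 0.1182, 0.1241]
orientation: [-0.685, -0.174, 0.685, -0.174]
contact_force: [-2.4, 2.2, 4.5]
opening: 0.39
time: 18.9
eef_pos: [0.5341, 0.1179, 0.1242]
orientation: [0.686, 0.173, -0.685, 0.174]
contact_force: [-2.6, 1.5, 5.0]
opening: 0.388
t 18.9 caddyTCP(true) [0.0431 0.0515 0.1592] F [-2.5795  1.5394  4.9682] op 0.388 j6 2.861
axes tool y,z in caddy [np.float64(0.03158896917171644), np.float64(-0.9995009198448288)] [np.float64(-0.9995009422401833), np.float64(-0.03158898133965382)] toolx [ 0.0002 -0.0002 -1.    ]
shift cm [ 1.22 -4.2  -0.12] yaw [-3.11   0.032]
```

View pics/p_s.png

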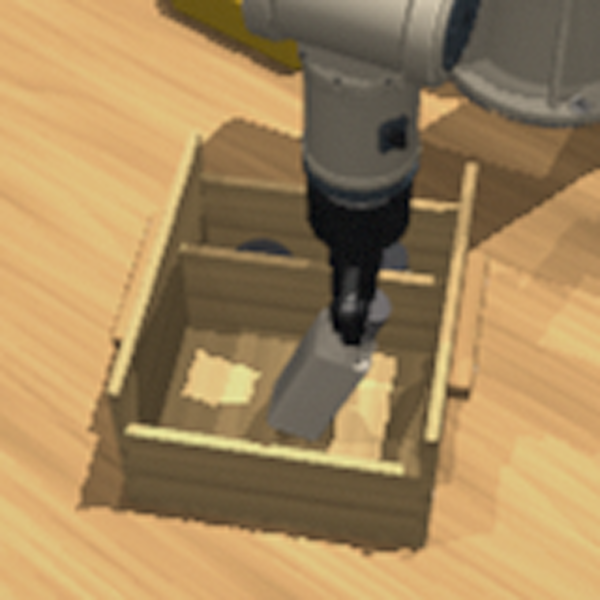

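```bash
python3 -m crank '[{"tx":-0.1,"ty":0.55,"tz":0,"yaw":0},{"tx":-0.17,"ty":1.1,"tz":0,"yaw":0},{"tx":-0.22,"ty":1.7,"tz":0,"yaw":0},{"tx":-0.26,"ty":2.3,"tz":0,"yaw":0},{"tx":-0.28,"ty":2.9,"tz":0,"yaw":0}]'; python3 -m crank '[{"tx":0,"ty":0,"tz":0,"yaw":0}]';  python3 - <<'E'
from h import *
import cv2
go(.043,.0935,.147,0)
a=manip.camera("scene")["image"][150:310,200:360]
cv2.imwrite("pics/q_s.png",cv2.resize(a,(600,600),interpolation=cv2.INTER_CUBIC))
E
```

```text
time: 19.45
eef_pos: [0.5479, 0.0924, 0.1269]
orientation: [0.685, 0.174, -0.685, 0.174]
contact_force: [-0.4, 1.5, 4.6]
opening: 0.389
time: 19.55
eef_pos: [0.548, 0.0921, 0.1269]
orientation: [0.686, 0.173, -0.685, 0.174]
contact_force: [-2.0, 0.7, 5.2]
opening: 0.39
t 19.55 caddyTCP(true) [0.044  0.0222 0.1619] F [-1.9688  0.6543  5.2491] op 0.39 j6 2.81
axes tool y,z in caddy [np.float64(0.0313172902363721), np.float64(-0.9995094538279358)] [np.float64(-0.9995094881199942), np.float64(-0.031317317656581994)] toolx [ 0.0002 -0.0002 -1.    ]
shift cm [ 1.49 -7.13 -0.12] yaw [-3.11   0.031]
```

View pics/q_s.png

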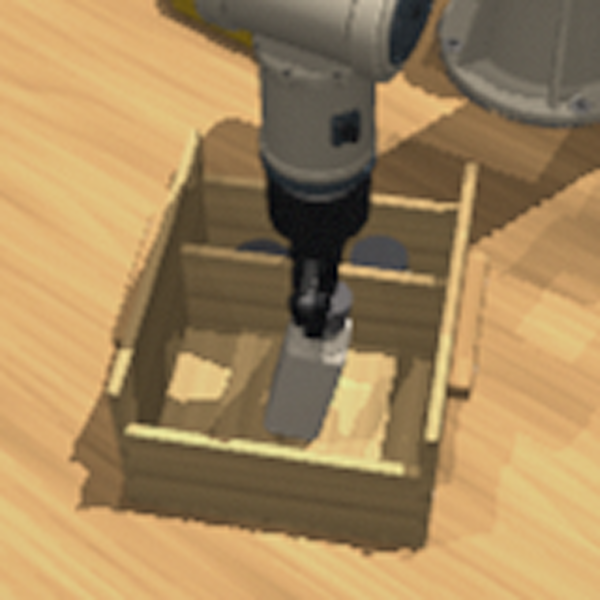

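```bash
python3 -m crank '[{"tx":-0.02,"ty":0.5,"tz":0,"yaw":0},{"tx":-0.02,"ty":1,"tz":0,"yaw":0},{"tx":0,"ty":1.5,"tz":0,"yaw":0},{"tx":0.05,"ty":1.9,"tz":0,"yaw":0},{"tx":0.1,"ty":2.3,"tz":0,"yaw":0}]'; python3 -m crank '[{"tx":0,"ty":0,"tz":0,"yaw":0}]';  python3 - <<'E'
from h import *
import cv2
go(.043,.0935,.147,0)
a=manip.camera("scene")["image"][150:310,200:360]
cv2.imwrite("pics/r_s.png",cv2.resize(a,(600,600),interpolation=cv2.INTER_CUBIC))
cv2.imwrite("pics/r_w.png",manip.camera("wrist")["image"])
E
```

```text
time: 20.1
eef_pos: [0.5588, 0.0723, 0.1259]
orientation: [0.686, 0.174, -0.685, 0.174]
contact_force: [-0.7, -0.3, 3.4]
opening: 0.388
time: 20.2
eef_pos: [0.5588, 0.0722, 0.1259]
orientation: [0.686, 0.173, -0.685, 0.174]
contact_force: [-1.1, -0.2, 3.0]
opening: 0.39
t 20.2 caddyTCP(true) [ 0.0448 -0.0005  0.1609] F [-1.0537 -0.1871  3.0362] op 0.39 j6 2.772
axes tool y,z in caddy [np.float64(0.03160206363378763), np.float64(-0.999500509297876)] [np.float64(-0.9995005262118752), np.float64(-0.03160208071969492)] toolx [ 0.0002 -0.0001 -1.    ]
shift cm [ 1.38 -9.4  -0.12] yaw [-3.11   0.032]
```

View pics/r_s.png

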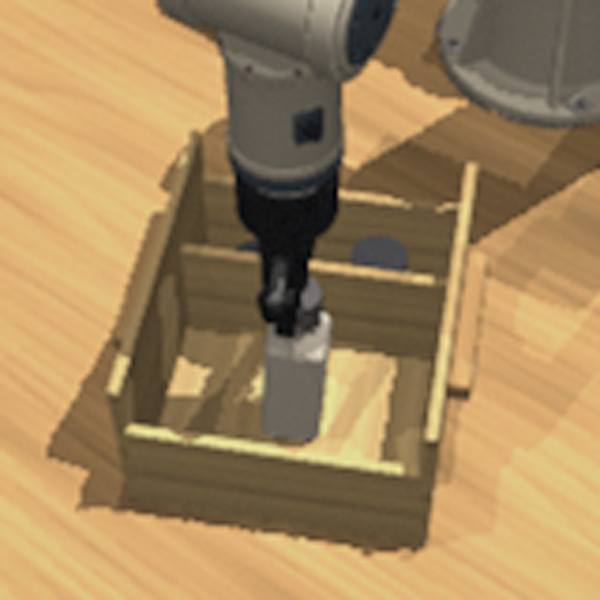

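View pics/r_w.png

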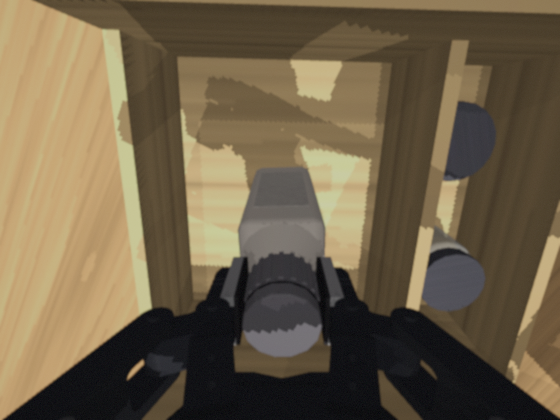

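```bash
python3 -m crank '[{"tx":0.05,"ty":0.25,"tz":0,"yaw":0},{"tx":0.1,"ty":0.5,"tz":0,"yaw":0},{"tx":0.1,"ty":0.7,"tz":0,"yaw":0},{"tx":0.1,"ty":0.7,"tz":0,"yaw":0}]';  python3 - <<'E'
from h import *
s=manip.observe(); print(s['torque'])
go(.043,.0935,.147,0)
E
```

```text
time: 20.7
eef_pos: [0.562, 0.0665, 0.125]
orientation: [0.686, 0.174, -0.685, 0.174]
contact_force: [-1.2, 0.2, 4.6]
opening: 0.386
[ 0.1661  0.2888 -0.0074]
t 20.7 caddyTCP(true) [ 0.0451 -0.007   0.16  ] F [-1.1769  0.2294  4.6368] op 0.386 j6 2.76
axes tool y,z in caddy [np.float64(0.0320115334890863), np.float64(-0.9994874944261211)] [np.float64(-0.9994874678093927), np.float64(-0.03201155778039917)] toolx [ 0.0003  0.     -1.    ]
shift cm [  1.3  -10.05  -0.12] yaw [-3.11   0.032]
```

```bash
python3 -m crank '[{"tx":0.1,"ty":0,"tz":0,"yaw":0},{"tx":0.1,"ty":0,"tz":0,"yaw":0},{"tx":0.1,"ty":0,"tz":0,"yaw":0}]';  python3 - <<'E'
from h import *
import cv2
s=manip.observe(); print(s['torque'])
go(.043,.0935,.147,0)
a=manip.camera("scene")["image"][150:310,200:360]
cv2.imwrite("pics/s_s.png",cv2.resize(a,(600,600),interpolation=cv2.INTER_CUBIC))
# predicted edges of an upright bottle
for y in(-.012,-.006,0):
    print(y,[ ((np.array(proj(SC,c2w(.045+.025,y+e,z)))-[200,150])*3.75).round().tolist() for e in(-.025,.025) for z in(.009,.139)])
E
```

```text
time: 21.0
eef_pos: [0.5626, 0.0665, 0.1249]
orientation: [0.686, 0.174, -0.685, 0.174]
contact_force: [-1.4, -2.1, 10.6]
opening: 0.392
[-0.0951  0.4935  0.0054]
t 21.0 caddyTCP(true) [ 0.0455 -0.0073  0.1599] F [-1.4497 -2.1047 10.6032] op 0.392 j6 2.761
axes tool y,z in caddy [np.float64(0.03225439368925412), np.float64(-0.9994791981454765)] [np.float64(-0.9994788252485264), np.float64(-0.03225565833278641)] toolx [ 0.0016 -0.0003 -1.    ]
shift cm [  1.28 -10.08  -0.07] yaw [-3.109  0.032]
-0.012 [[248.0, 440.0], [241.0, 352.0], [304.0, 449.0], [303.0, 361.0]]
-0.006 [[254.0, 441.0], [248.0, 353.0], [311.0, 450.0], [310.0, 362.0]]
0 [[261.0, 442.0], [256.0, 354.0], [318.0, 451.0], [317.0, 363.0]]
```

View pics/s_s.png

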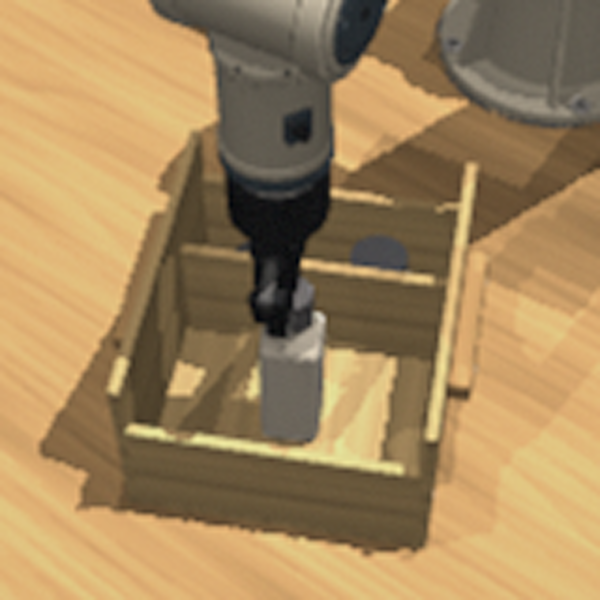

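```bash
python3 -m crank '[{"tx":0,"ty":0.2,"tz":0,"yaw":0},{"tx":0,"ty":0.4,"tz":0,"yaw":0},{"tx":-0.05,"ty":0.4,"tz":0,"yaw":0},{"tx":-0.05,"ty":0.4,"tz":0,"yaw":0}]'; python3 -m crank '[{"tx":0,"ty":0,"tz":0,"yaw":0},{"tx":0,"ty":0,"tz":0,"yaw":0},{"tx":0,"ty":0,"tz":0,"yaw":0},{"tx":0,"ty":0,"tz":0,"yaw":0},{"tx":0,"ty":0,"tz":0,"yaw":0}]' 0;  python3 - <<'E'
from h import *
import cv2
go(.043,.0935,.147,0)
cv2.imwrite("pics/t_w.png",manip.camera("wrist")["image"])
E
```

```text
time: 21.45
eef_pos: [0.5638, 0.0634, 0.1245]
orientation: [0.686, 0.174, -0.685, 0.174]
contact_force: [-1.8, 2.1, 5.1]
opening: 0.388
time: 21.95
eef_pos: [0.5637, 0.063, 0.1243]
orientation: [-0.685, -0.174, 0.685, -0.174]
contact_force: [0.7, -0.2, -0.2]
opening: 1.002
t 21.95 caddyTCP(true) [ 0.045  -0.0109  0.1593] F [ 0.6936 -0.152  -0.1909] op 1.002 j6 2.754
axes tool y,z in caddy [np.float64(0.03207762759589649), np.float64(-0.9994853791241907)] [np.float64(-0.9994853715810327), np.float64(-0.032077620294194725)] toolx [-0.0001 -0.0001 -1.    ]
shift cm [  1.23 -10.44  -0.13] yaw [-3.11   0.032]
```

View pics/t_w.png

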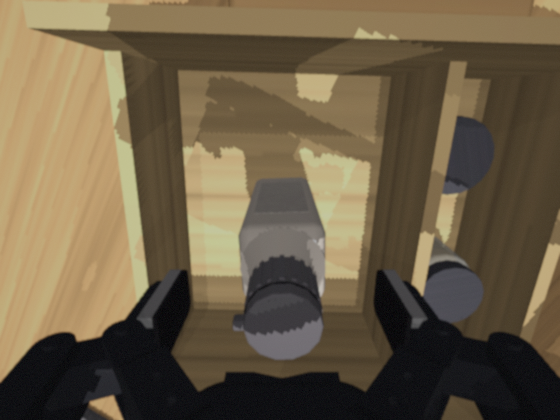

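Released and standing between the open fingers (cap at about (283,320)). Now retract straight up, move clear and check.

```bash
python3 -m crank '[{"tx":-2,"ty":0,"tz":0,"yaw":0},{"tx":-5,"ty":0,"tz":0,"yaw":0},{"tx":-8,"ty":0,"tz":0,"yaw":0},{"tx":-12,"ty":0,"tz":0,"yaw":0},{"tx":-16,"ty":0,"tz":0,"yaw":0}]'; python3 -m crank '[{"tx":0,"ty":5,"tz":0,"yaw":0},{"tx":0,"ty":10,"tz":0,"yaw":0},{"tx":0,"ty":15,"tz":0,"yaw":0},{"tx":0,"ty":20,"tz":0,"yaw":0},{"tx":0,"ty":24,"tz":0,"yaw":0}]';python3 -m crank '[{"tx":0,"ty":5,"tz":5,"yaw":0},{"tx":0,"ty":9,"tz":10,"yaw":0},{"tx":0,"ty":9,"tz":15,"yaw":0},{"tx":0,"ty":9,"tz":15,"yaw":0},{"tx":0,"ty":9,"tz":15,"yaw":0}]';  python3 - <<'E'
from h import *
import cv2
go(.043,.0935,.147,0)
for n in("top","scene"):cv2.imwrite(f"pics/u_{n}.png",manip.camera(n)["image"])
a=cv2.imread("pics/u_scene.png")[150:310,200:360]
cv2.imwrite("pics/u_s.png",cv2.resize(a,(600,600),interpolation=cv2.INTER_CUBIC))
for y in(-.006,0,.006,.012):
    print(y,[ ((np.array(proj(SC,c2w(.045+.025,y+e,z)))-[200,150])*3.75).round().tolist() for e in(-.025,.025) for z in(.009,.139)])
E
```

```text
time: 22.5
eef_pos: [0.5633, 0.063, 0.2856]
orientation: [-0.685, -0.174, 0.686, -0.174]
contact_force: [1.0, 1.0, 0.4]
opening: 1.002
time: 23.0
eef_pos: [0.6789, -0.1506, 0.2842]
orientation: [0.686, 0.173, -0.685, 0.174]
contact_force: [0.6, 0.3, -0.5]
opening: 1.0
time: 23.5
eef_pos: [0.5863, -0.3016, 0.2844]
orientation: [-0.685, -0.172, 0.686, -0.173]
contact_force: [0.7, 0.4, -1.1]
opening: 0.995
t 23.5 caddyTCP(true) [-0.0981 -0.347   0.3194] F [ 0.7195  0.4252 -1.0746] op 0.995 j6 2.173
axes tool y,z in caddy [np.float64(0.028206134912606304), np.float64(-0.9996021162783741)] [np.float64(-0.999601241700108), np.float64(-0.028205907193375714)] toolx [-0.0011 -0.0008 -1.    ]
shift cm [ 17.22 -43.64 -15.37] yaw [-3.113  0.028]
-0.006 [[254.0, 441.0], [248.0, 353.0], [311.0, 450.0], [310.0, 362.0]]
0 [[261.0, 442.0], [256.0, 354.0], [318.0, 451.0], [317.0, 363.0]]
0.006 [[268.0, 443.0], [263.0, 355.0], [325.0, 452.0], [325.0, 364.0]]
0.012 [[275.0, 444.0], [271.0, 356.0], [332.0, 453.0], [332.0, 365.0]]
```

View pics/u_s.png

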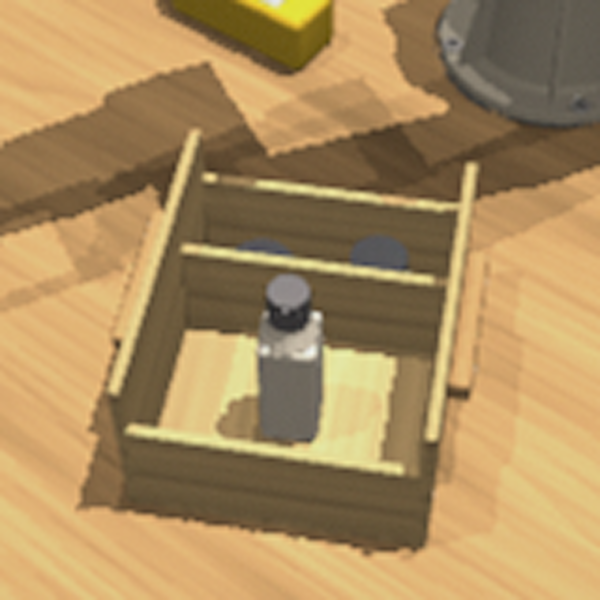

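View pics/u_top.png

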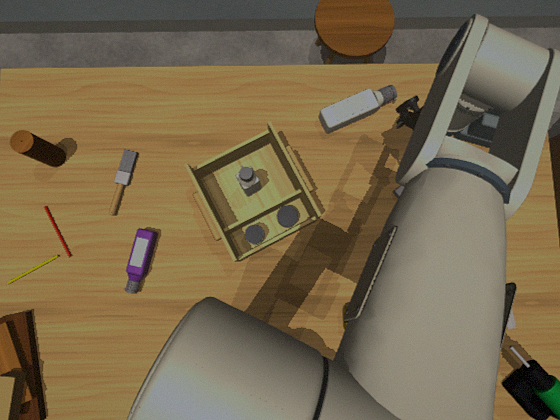

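Run:
```python
from h import *
T=lambda u,v,z:w2c(onz(TOP,u,v,z))
print("cap top from scene",w2c(onz(SC,200+289/3.75,150+290/3.75,.191)),"top",T(247,174,.191))
manip.job_done()
```

```text
cap top from scene [ 0.0413 -0.0025  0.191 ] top [ 0.0385 -0.0043  0.191 ]
the job is handed in; nothing more can be done
```

The glue bottle is standing upright on its foot in the wide bay, released, and the job is handed in at about 23.6 s of the 45 s. No verdict was reported.

**What I did**
- I slid the bottle about 3 cm away from the end wall so the gripper body would clear it, then took it by the cap and tipped it up.
- I propped it against the +y end board at about 35° from the vertical and let go. It was still propped about 1 s later.
- I took a fresh hold on the cap, turned it upright about its foot edge, released it and moved the arm away.

**Last checks**
- **Bottle:** the cap top measured in the scene camera (0.041, -0.003) and the top camera (0.039, -0.004) agrees within 3 mm in the caddy frame. The edges look vertical.
- **Contact:** the gripper is open and well clear, and the wrist force is near zero.
- **Other things:** the tin, jar and brush look where they were. The arm hid most of the hammer in the last top view, so I could not check it, but it was never approached.

**What disagreed**
- **Tool height:** the reported TCP height was about 35 mm lower than the real fingertips, so my first grasp closed in the air just above the bottle. I checked this with a touch of up to 34 N on the bottle's top face and corrected for it.
- **Stuck tilt:** the bottle stuck in the grip at about 45°, so I freed it with one quick 4 cm lift of the cap. Lowering it afterwards pressed the foot on the floor with about 27 N for a moment.

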